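# Level the pivoting display bar by hanging ferrules left and right

## Robot

A 6-joint arm with a two-finger parallel gripper is mounted at the origin on a cart in front of the work surface, level with it; the furniture and walls round the work are solid. World frame = base frame: x ahead of the robot, y to its left, z up, the work surface at z = 0. Lengths are in m, angles in rad, forces in N, time in s.
With the tool pointing down it reaches from about 0.25 to 0.8 m from the base axis. Payload 8.5 kg.
Tool frame: the origin (TCP) lies on the centre line of the jaws, within the pads' length; the fingertips stand 14 mm ahead of it and the grasp point (between the pads) lies 5 mm behind it; z points along the fingers, y is the line along which they close (so a half turn about z gives the same grasp; the last joint's range is limited). The gripper opens to 85 mm and grips with 20 to 120 N. Pads are 22 mm wide; open, the fingers measure 114 mm over their backs; the gripper's body (76 mm by 85 mm) begins 54 mm behind the grasp point. The pads swing forward as they close: fully open they stand 13 mm farther back than shut.
Start: joints at [1.147, 0.238, -0.013, 1.319, 0, 1.571], TCP at [0.216, 0.479, 0.245] pointing down, gripper open.
Joint ranges: [-2.66, 2.66], [-1.03, 1.9], [-1.14, 1.46], [-1.82, 2.27], [-1.45, 1.34], [-3.14, 3.14]. Speed limits (rad/s): [2.22, 2.22, 2.79, 3.14, 3.14, 3.14].

## Interface

Orientations are given as a unit quaternion [x, y, z, w].
In Python, from workcell import bot, viewer gives the robot as it stands (bot), with the cameras (viewer).
- The arm moves only by the tool shift_gripper, called after ">>>" by a JSON object that holds its "op" and its "data", one argument or row to a line. Schema: {"type":"object","properties":{"rows":{"type":"array","items":{"type":"array","items":{"type":"number"},"minItems":7,"maxItems":7},"minItems":1,"maxItems":20},"clamp_n":{"type":"number"},"only":{"type":"string"},"quiet":{"type":"boolean"},"lines":{"type":"string"}},"required":["rows"],"additionalProperties":false}. rows is a list of rows, 1 to 20 of them, each of 7 numbers: a rotation vector rx, ry, rz in rad, then dx, dy, dz in m, then the finger opening in m; each row shifts and turns the commanded pose from where the row before left it, along the tool's axes as they then stand; what a row does not reach is not made up. A row lasts 1/12 s, in which the tool goes at most 0.0417 m and 0.125 rad, less where a joint would pass 70% of its speed; a pose out of reach is approached as far as the arm can. The fingers move at their own pace and stop on an object; clamp_n is the grip in N (left out, the last holds). Time passes only in rows, so rows that do not move let the fingers close. The tool returns the time, the measured TCP pose, the force, the opening and the grip force at its end. only (a regular expression) keeps the lines of the reply that match it, lines (a string "A,B") keeps lines A to B, and quiet returns only ok. Input that does not fit is refused with a message, and nothing moves.
- bot.sense(): the state, without advancing time (a new reading comes with each control period).
- viewer.grab_frame(name): name is "scene" or "top" or "wrist"; returns a dict with "pixels" (400x640x3 uint8, red, green, blue), "fx", "fy", "cx", "cy" (pixels), "origin" and "attitude" of the camera in the world. Camera axes: x right, y up, looking along -z (the intrinsics and any distortion apply to the point x, -y, -z); pixel columns grow to the right and rows downward; lengths in m; the calibration is good to about 2 mm. A picture is of the moment at which its call begins. There is no depth.
- bot.close_job(): hands the job in; it is judged then, once.
The state is a dict: "t": time; "joint_positions": joint angles; "joint_vel": joint speeds; "effort": joint torques, N m; "position": TCP position; "tcp_rot": TCP orientation; "contact_force": force on the tool from outside, world axes, zero at the start; "wrist_torque": the same for the moment, N m; "opening": finger opening in m; "gripper_force": force on a finger pad.
Only numpy, scipy, OpenCV 4.12 (cv2) and the standard library are available. Lean on these libraries where they do the work, as an engineer would, in place of code of your own. Each camera call takes 0.05 s, during which the arm holds its last target. There are 200 camera calls.

## Task

The pivoting bar of the blue display rack leans to its left under the small sample ferrule. Hang the two big ferrules (one brass, one grey) over its two orange pegs, mouth down until each hangs fully down on its peg: first one, either, on the outer peg of the high right arm, let go of it, then the other on the inner peg of the left arm, so that the bar ends level. Work gently by feel: never push or load the bar so far that it tips more than about 8 degrees either way, never press a ferrule hard on the rack, and leave the small things round it where they are.

Things in the scene. Friction and masses are not known exactly. Their poses are not given: they have to be found in the camera images.
- rack: blue stand, base plate 110 x 160 x 12 mm with two cheeks 36 mm wide (along its y) up to 100 mm high that carry the bar. Origin: centre of the underside; its x points away from the robot at yaw 0, its y along the bar to the left arm. Fixed to the counter.
- bar (a joint): tilt of the bar, rad: 0 level, positive = left arm up; starts near -0.085 (left arm down), stops at +-0.21. Pivot 85 mm above the counter. A damped hub spring (2.6 N m/rad) gives softly: 1 N sinks the bar 9 mm at the outer peg, 2 mm at the inner peg. Hanging a big ferrule on the right peg adds about +0.17, on the left peg -0.085. It resists quick moves: touch it at 20 mm/s or so.
- bar_mid (a point): middle of the bar's top face, 8 mm above the pivot; turns with the bar: y along the bar to the left arm, z up out of it. Aluminium bar 370 mm long (y), 26 wide, 16 thick. The small sample ferrule (32 mm diameter, 45 tall) is fixed at y = +150 mm. Two orange pegs, one on each arm.
- left_place (a point): middle of the range of the left, inner peg: on the bar's axes at x 0, y +75, z +56 mm from bar_mid, the height of the peg's flat top. The peg is a plain upright stud of 26 mm diameter, rim rounded 1.5 mm. It was clamped by hand up to 10 mm either way along the bar from here, which is not measured: find it by feel or by eye. It slips only at over 10 N along the bar.
- right_place (a point): middle of the range of the right, outer peg: on the bar's axes at x 0, y -150, z +56 mm from bar_mid, the height of the peg's flat top. Same peg as the left one, likewise clamped up to 10 mm either way along the bar from here, not measured.
- brass_ferrule: brass coloured hollow ferrule, standing mouth down, 38 mm diameter, 52 tall, 0.28 kg. Origin: centre of its underside, z up its axis. Bore 31 mm wide, open below, 47 deep, then a 21 mm neck hole in the top 5 mm. The neck comes to rest on the peg's top: fully down, the origin is 9 mm over the bar's top face. Grasp the barrel from above.
- zinc_ferrule: light grey metal ferrule, same shape, size, weight and origin as the brass one; the two may stand at swapped places.
- screwdriver: loose red-handled screwdriver lying in front of the rack, 27 x 181 x 23 mm, bystander. Origin: centre of the underside.
- hex_nut: loose brass hexagon nut in front of the rack, 24 x 28 x 14 mm, bystander. Origin: centre of the underside.
- quick_coupler: loose brass quick coupling, 34 mm diameter, 52 mm tall, standing behind the rack, bystander. Origin: centre of the underside.

How it is judged:
On the way, in this order (a step that is already met when the one before it is completed fails the run):
1. one big ferrule hangs fully down on the right outer peg, released (((z of brass_ferrule in the frame of bar_mid between 0.003 and 0.013 m and x of brass_ferrule in the frame of bar_mid between -0.008 and 0.008 m and y of brass_ferrule in the frame of bar_mid between -0.168 and -0.132 m and angle between the z axis of brass_ferrule and the z axis of bar_mid, either way round below 0.1 rad and contact force between the fingers and brass_ferrule below 0.05 N) or (z of zinc_ferrule in the frame of bar_mid between 0.003 and 0.013 m and x of zinc_ferrule in the frame of bar_mid between -0.008 and 0.008 m and y of zinc_ferrule in the frame of bar_mid between -0.168 and -0.132 m and angle between the z axis of zinc_ferrule and the z axis of bar_mid, either way round below 0.1 rad and contact force between the fingers and zinc_ferrule below 0.05 N))), for 0.2 s.
2. the other big ferrule hangs fully down on the left inner peg, released (((z of brass_ferrule in the frame of bar_mid between 0.003 and 0.013 m and x of brass_ferrule in the frame of bar_mid between -0.008 and 0.008 m and y of brass_ferrule in the frame of bar_mid between -0.168 and -0.132 m and angle between the z axis of each of brass_ferrule, zinc_ferrule and the z axis of bar_mid, either way round below 0.1 rad and contact force between the fingers and brass_ferrule below 0.05 N and z of zinc_ferrule in the frame of bar_mid between 0.003 and 0.013 m and x of zinc_ferrule in the frame of bar_mid between -0.008 and 0.008 m and y of zinc_ferrule in the frame of bar_mid between 0.057 and 0.093 m and contact force between the fingers and zinc_ferrule below 0.05 N) or (z of zinc_ferrule in the frame of bar_mid between 0.003 and 0.013 m and x of zinc_ferrule in the frame of bar_mid between -0.008 and 0.008 m and y of zinc_ferrule in the frame of bar_mid between -0.168 and -0.132 m and angle between the z axis of each of zinc_ferrule, brass_ferrule and the z axis of bar_mid, either way round below 0.1 rad and contact force between the fingers and zinc_ferrule below 0.05 N and z of brass_ferrule in the frame of bar_mid between 0.003 and 0.013 m and x of brass_ferrule in the frame of bar_mid between -0.008 and 0.008 m and y of brass_ferrule in the frame of bar_mid between 0.057 and 0.093 m and contact force between the fingers and brass_ferrule below 0.05 N))), for 0.2 s.
At the end, for the whole second after the job is handed in: Both big ferrules hang released and at rest, one on the right outer and one on the left inner peg, fully down (origin 3-13 mm over bar top, 8 mm across, 18 mm along from the nominal place, axis within 0.1 rad), and the bar is still and level within 0.05 rad (((z of brass_ferrule in the frame of bar_mid between 0.003 and 0.013 m and x of brass_ferrule in the frame of bar_mid between -0.008 and 0.008 m and y of brass_ferrule in the frame of bar_mid between -0.168 and -0.132 m and angle between the z axis of each of brass_ferrule, zinc_ferrule and the z axis of bar_mid, either way round below 0.1 rad and contact force between the fingers and brass_ferrule below 0.05 N and z of zinc_ferrule in the frame of bar_mid between 0.003 and 0.013 m and x of zinc_ferrule in the frame of bar_mid between -0.008 and 0.008 m and y of zinc_ferrule in the frame of bar_mid between 0.057 and 0.093 m and contact force between the fingers and zinc_ferrule below 0.05 N) or (z of zinc_ferrule in the frame of bar_mid between 0.003 and 0.013 m and x of zinc_ferrule in the frame of bar_mid between -0.008 and 0.008 m and y of zinc_ferrule in the frame of bar_mid between -0.168 and -0.132 m and angle between the z axis of each of zinc_ferrule, brass_ferrule and the z axis of bar_mid, either way round below 0.1 rad and contact force between the fingers and zinc_ferrule below 0.05 N and z of brass_ferrule in the frame of bar_mid between 0.003 and 0.013 m and x of brass_ferrule in the frame of bar_mid between -0.008 and 0.008 m and y of brass_ferrule in the frame of bar_mid between 0.057 and 0.093 m and contact force between the fingers and brass_ferrule below 0.05 N)) and value of joint bar between -0.05 and 0.05 rad and linear speed of each of brass_ferrule, zinc_ferrule below 0.02 m/s and velocity of joint bar between -0.05 and 0.05 rad/s); the robot touches nothing.
It fails at once if the bar tips more than 0.15 rad (8.6 degrees) either way (value of joint bar above 0.15 rad or value of joint bar below -0.15 rad).
It fails at once if a big ferrule is pressed on the rack or its bar with more than 20 N (contact force between any of brass_ferrule, zinc_ferrule and rack above 20 N).
It fails at once if the arm or fingers push the rack with more than 20 N (contact force between the arm and rack above 20 N).
It fails at once if the screwdriver, the hexagon nut or the quick coupling is moved more than 20 mm (distance of any of screwdriver, hex_nut, quick_coupler from where it was at the start of the episode above 0.02 m).
It also fails if it takes over 72 s, if anything falls off the work surface, if the arm or the gripper's body presses on something with over 40 N, if the wrist force passes 120 N, or if a joint passes its speed limit or range.

## Working session

There is one attempt and no reset: what is moved stays moved. The work goes in short steps, Python scripts to look and compute and a tool call to move; the robot and the scene stay as the last step left them, time stands still between calls to the robot, and variables do not carry over. Pictures are saved under pics/ and viewed, at most 10 in all, crops included, and the job is handed in when it is done.

```bash
ls; mkdir -p pics
```

Run:
```python
from workcell import bot, viewer
import cv2,json
for n in ("scene","top","wrist"):
    f=viewer.grab_frame(n); cv2.imwrite(f"pics/{n}0.png",f["pixels"][:,:,::-1])
    print(n,{k:v for k,v in f.items() if k!="pixels"})
print(bot.sense())
```

```text
pics
workcell.py
scene {'fx': 414.74482040598645, 'fy': 414.74482040598645, 'cx': 322.88337803617554, 'cy': 203.05055101879893, 'origin': array([-0.09194545, -0.41353378,  0.9795112 ]), 'attitude': array([ 0.3027578 , -0.15870369, -0.41390731,  0.84370112])}
top {'fx': 430.4058907989735, 'fy': 430.4058907989735, 'cx': 315.72367428554224, 'cy': 203.94714172111387, 'origin': array([ 0.29230757, -0.00537487,  1.401663  ]), 'attitude': array([-0.05995701,  0.0490854 ,  0.71089005, -0.69902154])}
wrist {'fx': 358.220558192106, 'fy': 358.220558192106, 'cx': 317.34067842792365, 'cy': 197.7916672739171, 'origin': array([0.15575   , 0.50673053, 0.3742094 ]), 'attitude': array([-0.11038663, -0.07068177,  0.53769297,  0.83288964])}
{'t': 0.15, 'joint_positions': array([ 1.14698525e+00,  2.38682027e-01, -1.40698526e-02,  1.31920987e+00,
        1.12451264e-05,  1.57083323e+00]), 'joint_vel': array([-0.00133072, -0.00169699,  0.00149638,  0.00147098, -0.00076095,
        0.00060185]), 'effort': array([-3.74291867e-04, -5.39077449e+01,  3.46598947e+01,  1.45229281e-02,
        3.52612233e-05,  1.37440284e-05]), 'position': array([0.2157685 , 0.47826976, 0.24480121]), 'tcp_rot': array([ 2.10341204e-01,  9.77627863e-01, -5.68496368e-04, -1.28043882e-04]), 'contact_force': array([-0.2211419 ,  0.27133099,  0.15099544]), 'wrist_torque': array([ 0.02329795, -0.02349059, -0.03983749]), 'gripper_force': 0.0, 'opening': 0.08520873369646946}
```

View pics/scene0.png

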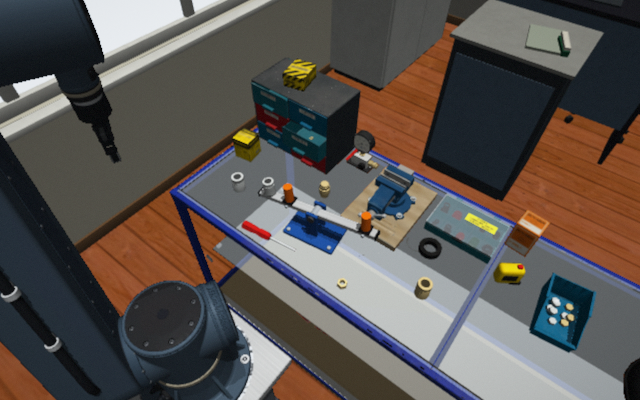

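View pics/top0.png

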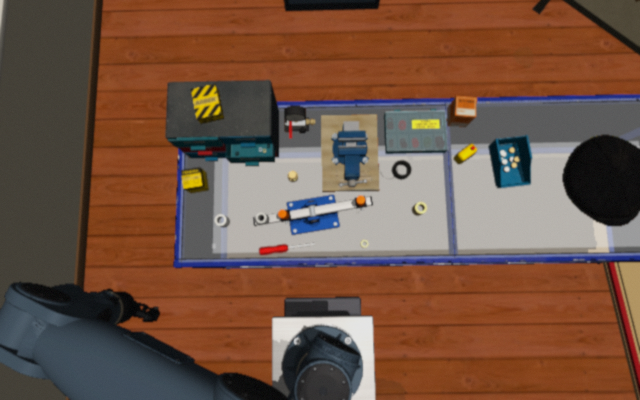

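The top view shows the grey ferrule at (221,220), the sample at (261,217), the left peg at (282,214), the right peg at (361,201) and the brass ferrule at (420,208). The coupler is at (292,176), the nut at (365,243) and the screwdriver at (275,249). In the scene view the grey ferrule is at (238,181), the pegs at (288,193) and (366,220), and the brass ferrule at (424,287).

Create h.py:
```python
import numpy as np, cv2
from scipy.spatial.transform import Rotation as R
def ray(f,uv):
    d=np.array([(uv[0]-f["cx"])/f["fx"],-(uv[1]-f["cy"])/f["fy"],-1.])
    return np.array(f["origin"]),R.from_quat(f["attitude"]).apply(d)
def plane(f,uv,z):
    o,d=ray(f,uv); return o+d*(z-o[2])/d[2]
def tri(fs,uvs):
    A=np.zeros((3,3));b=np.zeros(3)
    for f,u in zip(fs,uvs):
        o,d=ray(f,u);d=d/np.linalg.norm(d);P=np.eye(3)-np.outer(d,d);A+=P;b+=P@o
    p=np.linalg.solve(A,b)
    e=[np.linalg.norm(np.cross(p-ray(f,u)[0],ray(f,u)[1]/np.linalg.norm(ray(f,u)[1]))) for f,u in zip(fs,uvs)]
    return p,e
def proj(f,p):
    c=R.from_quat(f["attitude"]).inv().apply(np.array(p)-f["origin"])
    return np.array([f["cx"]+f["fx"]*c[0]/-c[2],f["cy"]-f["fy"]*c[1]/-c[2]])
def blobs(f,lo,hi,amin=8):
    h=cv2.cvtColor(f["pixels"],cv2.COLOR_RGB2HSV)
    m=cv2.inRange(h,np.array(lo),np.array(hi))
    n,l,s,c=cv2.connectedComponentsWithStats(m)
    return [(c[i].round(1).tolist(),s[i].tolist()) for i in range(1,n) if s[i][4]>=amin],m,l
```

Run:
```python
from h import *
from workcell import bot, viewer
T=viewer.grab_frame("top");S=viewer.grab_frame("scene")
for n,f,box in(("T",T,(170,150,450,270)),("S",S,(200,150,460,310))):
    for nm,lo,hi in(("orange",(5,200,90),(14,255,255)),("brass",(16,60,90),(28,255,255))):
        print(n,nm,[b for b in blobs(f,lo,hi,6)[0] if box[0]<b[0][0]<box[2] and box[1]<b[0][1]<box[3]])
a=cv2.resize(T["pixels"][160:265,205:435],None,fx=3,fy=3,interpolation=cv2.INTER_CUBIC)
b=cv2.resize(S["pixels"][165:265,220:450],None,fx=3,fy=3,interpolation=cv2.INTER_CUBIC)
cv2.imwrite("pics/c1.png",np.vstack([a,b])[:600,:,::-1])
for uv in((221,220),(420,208)): print(plane(T,uv,.052))
for uv in((282,214),(361,201)): print(plane(T,uv,.14))
print(plane(T,(292,176),.05),plane(T,(365,243),.0),plane(T,(275,249),.02))
```

```text
T orange [([359.2, 201.9], [356, 198, 9, 7, 21]), ([283.3, 214.5], [279, 211, 10, 8, 43]), ([171.0, 254.8], [170, 253, 3, 4, 10])]
T brass [([349.0, 152.7], [321, 114, 58, 78, 2556]), ([191.4, 178.8], [182, 169, 21, 21, 355]), ([292.4, 175.6], [288, 171, 10, 10, 85]), ([361.5, 199.8], [359, 198, 5, 4, 13]), ([420.0, 207.5], [414, 202, 13, 13, 82])]
S orange [([288.5, 192.4], [284, 184, 10, 18, 122]), ([366.4, 220.6], [362, 212, 9, 19, 126]), ([200.4, 227.3], [192, 220, 18, 15, 67]), ([214.7, 241.3], [210, 238, 10, 8, 33]), ([218.7, 258.3], [201, 244, 33, 27, 119]), ([217.0, 278.4], [215, 277, 5, 4, 9])]
S brass [([250.1, 152.1], [248, 150, 5, 5, 16]), ([362.0, 154.1], [360, 153, 5, 3, 10]), ([373.0, 163.7], [368, 160, 11, 9, 46]), ([382.6, 171.4], [381, 169, 4, 5, 9]), ([359.7, 203.1], [341, 179, 37, 45, 555]), ([324.5, 186.6], [319, 181, 11, 13, 101]), ([404.3, 216.2], [371, 182, 66, 66, 1441]), ([424.8, 286.9], [418, 277, 15, 22, 172]), ([341.8, 283.0], [338, 278, 9, 11, 60])]
[0.45649625 0.31460456 0.052     ]
[ 0.48358905 -0.31513451  0.052     ]
[0.46049721 0.11283823 0.14      ]
[ 0.49520533 -0.12182659  0.14      ]
[0.59508894 0.08865813 0.05      ] [ 0.37950138 -0.1433286   0.        ] [0.36387079 0.14692107 0.02      ]
```

View pics/c1.png

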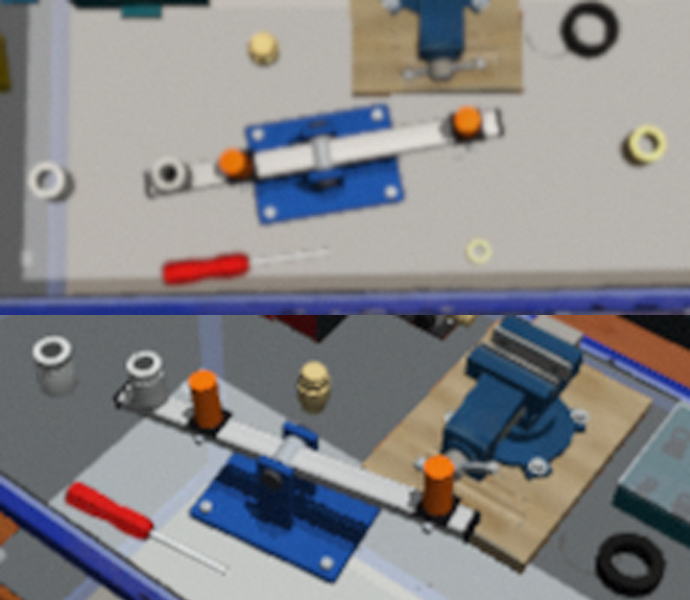

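The enlarged view shows the rack yawed about +8°, with the vise handle close behind the right peg and the brass ferrule standing clear on the right. I'll turn the tool so its jaws close across the bar, then head towards the brass ferrule.

>>> {"op": "shift_gripper", "data": {
  "rows": [
    [0, 0, 0.125, 0, 0, 0, 0.085],
    [0, 0, 0.125, 0, 0, 0, 0.085],
    [0, 0, 0.125, 0, 0, 0, 0.085],
    [0, 0, 0.125, 0, 0, 0, 0.085],
    [0, 0, 0.125, 0, 0, 0, 0.085],
    [0, 0, 0.125, 0, 0, 0, 0.085],
    [0, 0, 0.125, 0, 0, 0, 0.085],
    [0, 0, 0.125, 0, 0, 0, 0.085],
    [0, 0, 0, -0.04, 0.007, 0, 0.085],
    [0, 0, 0, -0.04, 0.007, 0, 0.085],
    [0, 0, 0, -0.04, 0.007, 0, 0.085],
    [0, 0, 0, -0.04, 0.007, 0, 0.085],
    [0, 0, 0, -0.04, 0.007, 0, 0.085],
    [0, 0, 0, -0.04, 0.007, 0, 0.085],
    [0, 0, 0, -0.04, 0.007, 0, 0.085],
    [0, 0, 0, -0.04, 0.007, 0, 0.085],
    [0, 0, 0, -0.04, 0.007, 0, 0.085],
    [0, 0, 0, -0.04, 0.007, 0, 0.085],
    [0, 0, 0, -0.04, 0.007, 0, 0.085],
    [0, 0, 0, 0, 0, 0, 0.085]
  ]
}}

```text
t: 1.92
position: [0.358, 0.0485, 0.2455]
tcp_rot: [0.656, 0.754, -0.0, 0.001]
contact_force: [-0.0, 0.7, -0.0]
opening: 0.085
gripper_force: 0.0
```

Create look.py:
```python
import sys
from h import *
from workcell import bot, viewer
import pickle
n=sys.argv[1]
fs={}
for k in sys.argv[2:]:
    f=viewer.grab_frame(k);fs[k]=f;cv2.imwrite(f"pics/{n}_{k}.png",f["pixels"][:,:,::-1])
s=bot.sense();fs["s"]=s;pickle.dump(fs,open(n+".pkl","wb"))
Q=R.from_quat(s["tcp_rot"]).as_matrix()
print("t",round(s["t"],2),"pos",s["position"].round(4),"X",Q[:,0].round(3),"Y",Q[:,1].round(3),"Z",Q[:,2].round(3),"F",s["contact_force"].round(2))
for k,f in fs.items():
    if k!="s":
        print(k,np.round(f["origin"],4))
        for nm,lo,hi in(("orange",(5,200,60),(14,255,255)),("brass",(17,60,60),(30,255,255))):
            print(nm,blobs(f,lo,hi,60)[0])
```

```bash
python3 look.py a wrist
```

```text
t 1.97 pos [0.3573 0.051  0.2454] X [-0.138  0.99  -0.001] Y [0.99  0.138 0.   ] Z [ 0.    -0.001 -1.   ] F [ 0.07  0.19 -1.05]
wrist [0.3485 0.1151 0.3748]
orange [([463.8, 127.9], [446, 109, 43, 38, 904])]
brass [([570.1, 164.4], [539, 146, 62, 38, 1699]), ([553.0, 276.6], [481, 240, 159, 82, 7229]), ([575.7, 252.2], [550, 248, 52, 10, 126]), ([480.0, 264.6], [475, 255, 10, 21, 78]), ([620.8, 258.3], [603, 255, 37, 8, 76]), ([312.0, 326.0], [301, 314, 23, 25, 407])]
```

View pics/a_wrist.png

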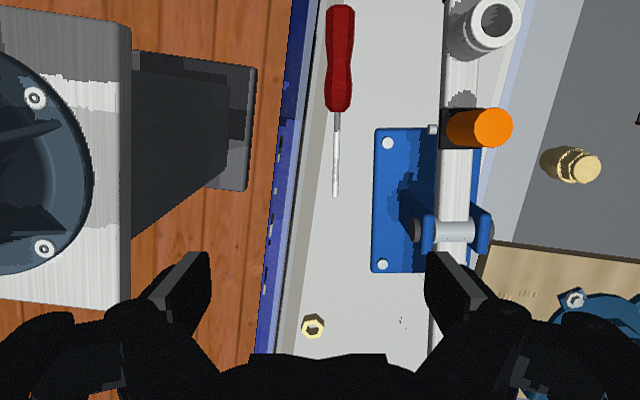

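The wrist image has bar-left up and bar-x to the right. The left peg top is at about (494,128), the nut at (312,326) and the coupler at (570,164). Next I go over the right peg.

>>> {"op": "shift_gripper", "data": {
  "rows": [
    [0, 0, 0, -0.034, 0.019, 0, 0.085],
    [0, 0, 0, -0.034, 0.019, 0, 0.085],
    [0, 0, 0, -0.034, 0.019, 0, 0.085],
    [0, 0, 0, -0.034, 0.019, 0, 0.085],
    [0, 0, 0, -0.034, 0.019, 0, 0.085],
    [0, 0, 0, -0.034, 0.019, 0, 0.085],
    [0, 0, 0, 0, 0, 0, 0.085],
    [0, 0, 0, 0, 0, 0, 0.085]
  ]
}}

```text
t: 2.63
position: [0.5, -0.1308, 0.2443]
tcp_rot: [0.654, 0.757, -0.0, -0.001]
contact_force: [0.4, 0.8, -0.3]
opening: 0.0851
gripper_force: 0.0
```

```bash
python3 look.py b wrist
```

```text
t 2.68 pos [ 0.4992 -0.1299  0.2446] X [-0.147  0.989  0.001] Y [ 0.989  0.147 -0.002] Z [-0.002  0.001 -1.   ] F [-0.04  0.16  0.06]
wrist [ 0.4903 -0.0646  0.3738]
orange [([316.2, 188.8], [296, 165, 42, 47, 1428])]
brass [([482.9, 138.5], [358, 46, 282, 223, 21881]), ([392.9, 129.9], [389, 115, 8, 29, 117]), ([198.7, 158.9], [185, 146, 29, 27, 452]), ([281.5, 331.2], [262, 306, 37, 50, 1354]), ([522.1, 394.5], [518, 389, 9, 11, 66]), ([530.4, 395.3], [526, 391, 9, 9, 60])]
```

View pics/b_wrist.png

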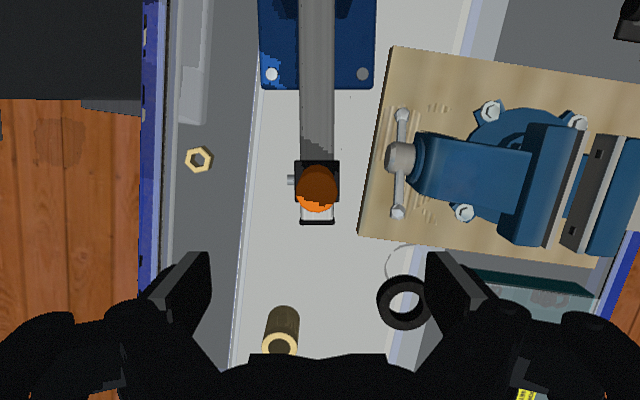

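Run:
```python
from h import *
import pickle
a=pickle.load(open("a.pkl","rb"))["wrist"];b=pickle.load(open("b.pkl","rb"))["wrist"]
print("nadir",proj(b,np.array(b["origin"])-[0,0,.2]))
h=cv2.cvtColor(b["pixels"],cv2.COLOR_RGB2HSV)
m=cv2.inRange(h,(3,150,40),(16,255,255))[150:230,280:350]
print([(i+150,np.where(r)[0].min()+280,np.where(r)[0].max()+280) for i,r in enumerate(m) if r.any()][::3])
# peg axis/height via triangulated two-view top pts
uvs=[]
print("b peg plane .157:",plane(b,(317,190),.157),"brass ring .052",plane(b,(279.5,345),.052))
print("a left peg plane .14",plane(a,(494,127.5),.147), "sample",plane(a,(494,24),.135))
print("vise knob", plane(b,(400,155),.1))
g=h[300:356,255:305]; 
for r in range(310,356,4): print(r,[tuple(int(v) for v in b["pixels"][r,c]) for c in range(258,304,6)])
```

```text
nadir [317.6930898  101.85065331]
[(164, np.int64(318), np.int64(319)), (167, np.int64(307), np.int64(326)), (170, np.int64(304), np.int64(329)), (173, np.int64(302), np.int64(331)), (176, np.int64(301), np.int64(332)), (179, np.int64(299), np.int64(333)), (182, np.int64(298), np.int64(335)), (185, np.int64(297), np.int64(335)), (188, np.int64(296), np.int64(336)), (191, np.int64(296), np.int64(337)), (194, np.int64(296), np.int64(336)), (197, np.int64(296), np.int64(336)), (200, np.int64(298), np.int64(335)), (203, np.int64(300), np.int64(332)), (206, np.int64(302), np.int64(330)), (209, np.int64(306), np.int64(326))]
b peg plane .157: [ 0.49762077 -0.11716012  0.157     ] brass ring .052 [ 0.48648023 -0.31328647  0.052     ]
a left peg plane .14 [0.46059269 0.11434569 0.147     ] sample [0.44992165 0.17506107 0.135     ]
vise knob [ 0.55849548 -0.09441333  0.1       ]
310 [(178, 180, 177), (176, 178, 176), (183, 186, 185), (68, 63, 45), (69, 62, 44), (69, 63, 46), (62, 55, 37), (177, 179, 178)]
314 [(177, 179, 176), (177, 178, 176), (63, 56, 39), (63, 57, 42), (64, 55, 40), (76, 69
[... 611 characters left out ...]
 (219, 201, 141), (45, 41, 27), (60, 53, 35), (179, 180, 179)]
338 [(178, 179, 176), (77, 69, 46), (212, 190, 136), (171, 156, 110), (203, 183, 130), (219, 198, 143), (48, 45, 33), (180, 182, 179)]
342 [(176, 180, 176), (212, 193, 137), (92, 81, 57), (61, 57, 40), (60, 54, 38), (185, 166, 119), (227, 203, 144), (178, 182, 178)]
346 [(175, 177, 175), (222, 204, 142), (61, 55, 39), (63, 57, 42), (65, 61, 45), (60, 54, 39), (221, 202, 141), (177, 180, 177)]
350 [(177, 179, 176), (220, 199, 140), (59, 53, 38), (64, 57, 41), (65, 59, 42), (58, 53, 38), (218, 198, 140), (177, 177, 175)]
354 [(0, 0, 0), (0, 0, 0), (4, 0, 9), (5, 11, 13), (11, 10, 14), (69, 60, 43), (230, 206, 144), (180, 183, 180)]
```

The right peg is at about (316,190), between the jaws. The brass ring is low in the image at about (279,350). I'll move over the brass ferrule while coming down.

>>> {"op": "shift_gripper", "data": {
  "rows": [
    [0, 0, 0, -0.036, -0.008, 0.015, 0.085],
    [0, 0, 0, -0.036, -0.008, 0.015, 0.085],
    [0, 0, 0, -0.036, -0.008, 0.015, 0.085],
    [0, 0, 0, -0.036, -0.008, 0.015, 0.085],
    [0, 0, 0, -0.036, -0.008, 0.015, 0.085],
    [0, 0, 0, 0, 0, 0, 0.085],
    [0, 0, 0, 0, 0, 0, 0.085]
  ]
}}

```text
t: 3.27
position: [0.4851, -0.3139, 0.1695]
tcp_rot: [0.654, 0.757, -0.0, -0.001]
contact_force: [-0.0, 0.1, 0.8]
opening: 0.0848
gripper_force: 0.0
```

```bash
python3 look.py c wrist
```

Run:
```python
from h import *
import pickle
c=pickle.load(open("c.pkl","rb"))["wrist"]
h=cv2.cvtColor(c["pixels"],cv2.COLOR_RGB2HSV)
for m in (cv2.inRange(h,(15,70,120),(30,255,255)),):
    cs,_=cv2.findContours(m,cv2.RETR_EXTERNAL,cv2.CHAIN_APPROX_NONE)
    for q in cs:
        if len(q)>40:
            e=cv2.fitEllipse(q);print(e,plane(c,e[0],.052))
```

```text
t 3.32 pos [ 0.4856 -0.3131  0.1703] X [-0.147  0.989  0.001] Y [ 0.989  0.147 -0.001] Z [-0.001  0.001 -1.   ] F [0.   0.54 0.12]
wrist [ 0.4755 -0.2479  0.2991]
orange []
brass [([547.9, 29.8], [434, 0, 206, 73, 10826]), ([320.1, 173.0], [303, 167, 35, 14, 104]), ([318.5, 201.8], [293, 176, 52, 52, 1294]), ([635.5, 308.7], [630, 294, 10, 25, 124])]
((635.477294921875, 308.9154052734375), (6.55363655090332, 24.561275482177734), 16.36374855041504) [ 0.74253103 -0.36580229  0.052     ]
((318.573486328125, 202.17950439453125), (48.218318939208984, 51.63276290893555), 92.8348159790039) [ 0.48614177 -0.31628645  0.052     ]
((554.5509033203125, 30.275785446166992), (59.53102111816406, 214.9626922607422), 95.68052673339844) [ 0.61774673 -0.18254357  0.052     ]
```

View pics/c_wrist.png

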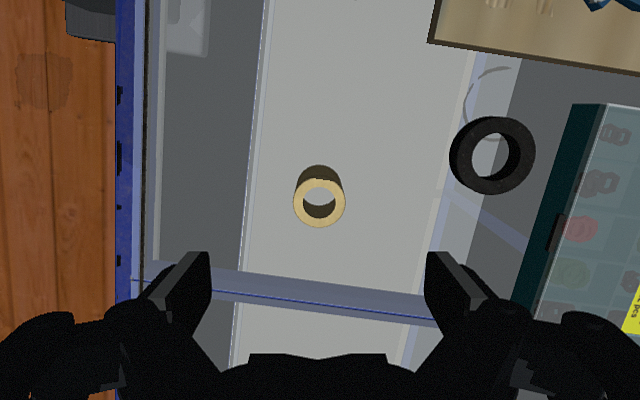

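The ring is at (318.6,202.2), and its 51.6 px diameter fits a top height near 0.05 m. I'll check the height by triangulation, then grasp.

Run:
```python
from h import *
import pickle
b=pickle.load(open("b.pkl","rb"))["wrist"];c=pickle.load(open("c.pkl","rb"))["wrist"]
print(tri([b,c],[(279,350),(318.6,202.2)]))
```

```text
(array([ 0.48632948, -0.31473423,  0.05784148]), [np.float64(0.00042128045017476417), np.float64(0.0004212804501748542)])
```

>>> {"op": "shift_gripper", "data": {
  "rows": [
    [0, 0, 0, -0.003, 0, 0.035, 0.085],
    [0, 0, 0, 0, 0, 0.035, 0.085],
    [0, 0, 0, 0, 0, 0.035, 0.085],
    [0, 0, 0, 0, 0, 0.03, 0.085],
    [0, 0, 0, 0, 0, 0.005, 0.085],
    [0, 0, 0, 0, 0, 0, 0.03],
    [0, 0, 0, 0, 0, 0, 0.03],
    [0, 0, 0, 0, 0, 0, 0.03],
    [0, 0, 0, 0, 0, 0, 0.03],
    [0, 0, 0, 0, 0, 0, 0.03],
    [0, 0, 0, 0, 0, 0, 0.03],
    [0, 0, 0, 0, 0, 0, 0.03]
  ],
  "clamp_n": 25
}}

```text
t: 4.32
position: [0.4882, -0.3181, 0.0327]
tcp_rot: [0.653, 0.757, 0.001, 0.002]
contact_force: [1.8, 1.5, 7.6]
opening: 0.0383
gripper_force: 24.6
```

>>> {"op": "shift_gripper", "data": {
  "rows": [
    [0, 0, 0, 0, 0, -0.02, 0.03],
    [0, 0, 0, 0, 0, -0.034, 0.03],
    [0, 0, 0, 0, 0, -0.034, 0.03],
    [0, 0, 0, 0, 0, -0.034, 0.03],
    [0, 0, 0, 0, 0, -0.034, 0.03],
    [0, 0, 0, 0, 0, -0.034, 0.03],
    [0, 0, 0, 0.036, 0.006, 0, 0.03],
    [0, 0, 0, 0.036, 0.006, 0, 0.03],
    [0, 0, 0, 0.036, 0.006, 0, 0.03],
    [0, 0, 0, 0.036, 0.006, 0, 0.03],
    [0, 0, 0, 0, 0, 0, 0.03],
    [0, 0, 0, 0, 0, 0, 0.03],
    [0, 0, 0, 0, 0, 0, 0.03]
  ],
  "clamp_n": 25
}}

```text
t: 5.4
position: [0.4892, -0.1715, 0.2211]
tcp_rot: [0.653, 0.757, 0.0, 0.001]
contact_force: [-0.1, 0.2, -2.4]
opening: 0.0384
gripper_force: 26.2
```

```bash
python3 look.py d wrist
```

```text
t 5.45 pos [ 0.4892 -0.172   0.2209] X [-0.146  0.989 -0.001] Y [0.989 0.146 0.001] Z [ 0.001 -0.001 -1.   ] F [ 0.5  -0.34 -2.41]
wrist [ 0.4791 -0.1052  0.3505]
orange [([347.1, 130.1], [323, 106, 49, 49, 1881])]
brass [([498.0, 112.5], [378, 0, 262, 243, 25516]), ([204.3, 120.8], [189, 107, 32, 29, 567]), ([317.4, 278.1], [263, 205, 110, 140, 11584])]
```

View pics/d_wrist.png

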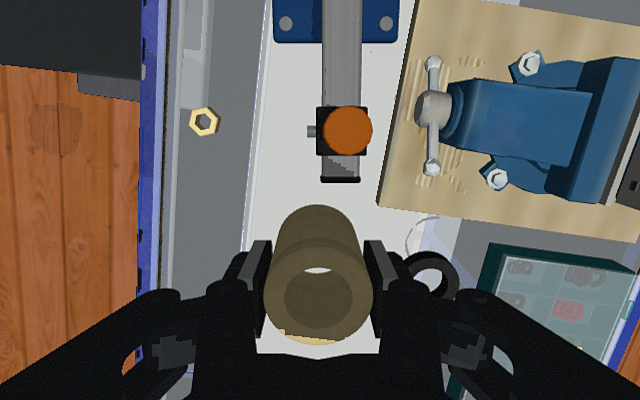

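The view shows a clean peg disc at (347,130), 49 px across. The held ferrule's top ring is at about (318,292) and the far edge of its mouth is at row 205.

Run:
```python
from h import *
import pickle
b=pickle.load(open("b.pkl","rb"))["wrist"];D=pickle.load(open("d.pkl","rb"));d=D["wrist"];s=D["s"]
h=cv2.cvtColor(d["pixels"],cv2.COLOR_RGB2HSV)
m=cv2.inRange(h,(3,150,40),(16,255,255)); m[:, :300]=0;m[:,390:]=0;m[180:]=0
q=max(cv2.findContours(m,0,1)[0],key=len);e=cv2.fitEllipse(q);print(e)
print("tri",tri([b,d],[(316.7,191),e[0]]),"top view");p=plane(d,e[0],.162);print(p,plane(d,e[0],.157))
Q=R.from_quat(s["tcp_rot"]).as_matrix()
print("peg-tcp in tool",Q.T@(p-s["position"]))
# ferrule: ring row extents at top (z~.243): 
m=cv2.inRange(h,(15,60,20),(35,255,255));
for r in (205,210,225,245,265,285,295,305,315):
    c=np.where(m[r,240:400])[0]+240;print(r,c.min() if len(c) else 0,c.max() if len(c) else 0)
zt=s["position"][2]
# neck hole ellipse: brightness
for uv,z in (((318,347),zt+.022),((318,205),zt-.030)): print(uv,Q.T@(plane(d,uv,z)-s["position"]))
```

```text
((347.03076171875, 130.07460021972656), (48.17533874511719, 49.27151870727539), 35.33689498901367)
tri (array([ 0.49730112, -0.11750484,  0.15800884]), [np.float64(0.0002049028382307634), np.float64(0.00020490283823074564)]) top view
[ 0.49673223 -0.11718476  0.162     ] [ 0.4972002  -0.11750338  0.157     ]
peg-tcp in tool [0.05319563 0.01545866 0.05882625]
205 312 399
210 296 337
225 282 351
245 276 358
265 269 365
285 264 371
295 263 372
305 264 372
315 268 367
(318, 347) [-0.01563578  0.00024843 -0.02198704]
(318, 205) [0.02111056 0.00035287 0.02998298]
```

Measured so far: peg top at about (0.497, -0.117, 0.160), and the ferrule sits +2.7 mm along tool x. I'll lean the ferrule with the peg (ry -0.085), align, and lower to about 10 mm above the peg.

>>> {"op": "shift_gripper", "data": {
  "rows": [
    [0, -0.085, 0, 0, 0, 0, 0.03],
    [0, 0, 0, 0.018, 0.0052, 0, 0.03],
    [0, 0, 0, 0.018, 0.0052, 0, 0.03],
    [0, 0, 0, 0.0193, 0.0051, 0, 0.03],
    [0, 0, 0, 0, 0, 0.005, 0.03],
    [0, 0, 0, 0, 0, 0.005, 0.03],
    [0, 0, 0, 0, 0, 0.005, 0.03],
    [0, 0, 0, 0, 0, 0, 0.03],
    [0, 0, 0, 0, 0, 0, 0.03],
    [0, 0, 0, 0, 0, 0, 0.03]
  ],
  "clamp_n": 25
}}

```text
t: 6.28
position: [0.4964, -0.1167, 0.2007]
tcp_rot: [0.653, 0.756, -0.028, 0.032]
contact_force: [-0.2, 0.5, -3.4]
opening: 0.0386
gripper_force: 26.2
```

```bash
python3 look.py e wrist scene
```

Run:
```python
import cv2,numpy as np
a=cv2.imread("pics/e_wrist.png")[60:360,200:440];b=cv2.resize(cv2.imread("pics/e_scene.png")[170:250,330:410],(400,400),interpolation=cv2.INTER_CUBIC)
o=np.zeros((400,720,3),np.uint8);o[:300,:240]=a;o[:,300:700]=b;cv2.imwrite("pics/e2.png",o)
```

```text
t 6.38 pos [ 0.4965 -0.1164  0.2009] X [-0.145  0.986 -0.085] Y [0.989 0.146 0.   ] Z [ 0.013 -0.084 -0.996] F [-0.79  0.22 -3.45]
wrist [ 0.485  -0.0399  0.3241]
orange [([319.0, 197.5], [298, 187, 42, 23, 536])]
brass [([484.3, 127.2], [370, 35, 270, 236, 23682]), ([184.6, 163.6], [168, 149, 34, 31, 639]), ([317.4, 277.8], [264, 204, 109, 141, 11620])]
scene [-0.0919 -0.4135  0.9795]
orange [([559.9, 114.2], [554, 109, 13, 11, 61]), ([547.8, 154.2], [535, 148, 26, 12, 87]), ([288.6, 195.4], [284, 188, 10, 15, 107]), ([534.6, 219.7], [526, 213, 19, 13, 107]), ([365.6, 225.5], [361, 220, 10, 12, 103]), ([522.7, 236.7], [512, 227, 23, 20, 249]), ([218.4, 258.2], [202, 246, 32, 23, 88]), ([78.7, 332.4], [68, 321, 22, 23, 82]), ([57.5, 365.9], [50, 359, 15, 15, 75])]
brass [([300.6, 84.0], [287, 78, 27, 13, 149]), ([245.0, 136.2], [232, 127, 26, 19, 293]), ([247.9, 151.3], [234, 140, 27, 22, 318]), ([324.1, 188.4], [319, 181, 11, 17, 141]), ([403.8, 217.1], [371, 182, 66, 69, 1478]), ([359.1, 211.6], [341, 196, 34, 28, 374]), ([481.1, 223.5], [465, 214, 32, 21, 249]), ([508.5, 271.7], [493, 262, 33, 22, 486]), ([310.8, 341.1], [221, 270, 193, 130, 6093]), ([567.0, 319.9], [561, 314, 13, 12, 91])]
```

View pics/e2.png

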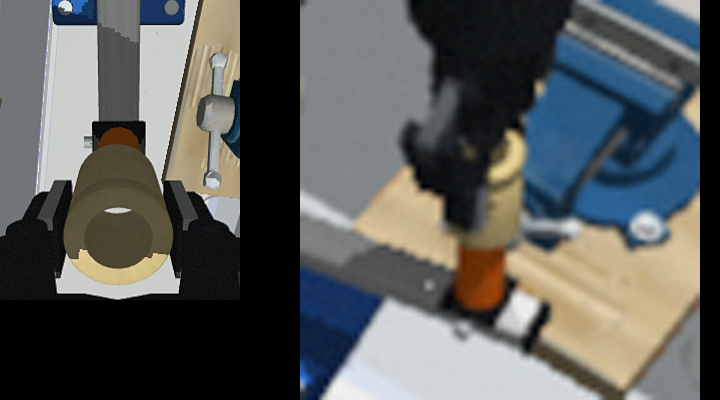

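The ferrule sits in line above the peg in both views. I'll lower it gently past the rim.

>>> {"op": "shift_gripper", "data": {
  "rows": [
    [0, 0, 0, 0, 0, 0.003, 0.03],
    [0, 0, 0, 0, 0, 0.002, 0.03],
    [0, 0, 0, 0, 0, 0.0017, 0.03],
    [0, 0, 0, 0, 0, 0.0017, 0.03],
    [0, 0, 0, 0, 0, 0.0017, 0.03],
    [0, 0, 0, 0, 0, 0.0017, 0.03],
    [0, 0, 0, 0, 0, 0.0017, 0.03],
    [0, 0, 0, 0, 0, 0.0017, 0.03],
    [0, 0, 0, 0, 0, 0, 0.03]
  ],
  "clamp_n": 25
}}

```text
t: 7.13
position: [0.4965, -0.1172, 0.1852]
tcp_rot: [0.653, 0.756, -0.028, 0.032]
contact_force: [-0.2, -0.4, -3.5]
opening: 0.0388
gripper_force: 26.2
```

>>> {"op": "shift_gripper", "data": {
  "rows": [
    [0, 0, 0, 0, 0, 0.0017, 0.03],
    [0, 0, 0, 0, 0, 0.0017, 0.03],
    [0, 0, 0, 0, 0, 0.0017, 0.03],
    [0, 0, 0, 0, 0, 0.0017, 0.03],
    [0, 0, 0, 0, 0, 0, 0.03]
  ],
  "clamp_n": 25
}}

```text
t: 7.55
position: [0.4965, -0.1178, 0.1784]
tcp_rot: [0.653, 0.756, -0.028, 0.032]
contact_force: [-1.3, -0.5, -2.4]
opening: 0.0383
gripper_force: 26.2
```

>>> {"op": "shift_gripper", "data": {
  "rows": [
    [0, 0, 0, 0, 0, 0.0017, 0.03],
    [0, 0, 0, 0, 0, 0.0017, 0.03],
    [0, 0, 0, 0, 0, 0.0017, 0.03],
    [0, 0, 0, 0, 0, 0.0017, 0.03],
    [0, 0, 0, 0, 0, 0, 0.03]
  ],
  "clamp_n": 25
}}

```text
t: 7.97
position: [0.4967, -0.1184, 0.1716]
tcp_rot: [0.653, 0.756, -0.028, 0.032]
contact_force: [-0.5, -1.2, -3.6]
opening: 0.0386
gripper_force: 26.2
```

```bash
python3 look.py f scene | grep -v brass
```

Run:
```python
import pickle
from h import *
import cv2
o=[]
for n in "ef":
    f=pickle.load(open(n+".pkl","rb"))["scene"]; print(n,blobs(f,(3,190,40),(14,255,255),15)[0])
    o.append(cv2.resize(f["pixels"][160:250,270:400],None,fx=5,fy=3,interpolation=cv2.INTER_CUBIC)[:,:,::-1])
cv2.imwrite("pics/f2.png",np.vstack(o))
```

```text
t 8.02 pos [ 0.4967 -0.1184  0.1718] X [-0.146  0.986 -0.085] Y [ 0.989  0.146 -0.   ] Z [ 0.012 -0.084 -0.996] F [ 0.68  0.31 -1.98]
scene [-0.0919 -0.4135  0.9795]
orange [([548.0, 154.0], [535, 147, 26, 13, 84]), ([576.6, 173.9], [561, 164, 35, 19, 70]), ([288.5, 195.4], [284, 188, 10, 15, 108]), ([534.8, 219.6], [525, 213, 20, 13, 95]), ([522.7, 236.8], [512, 227, 23, 20, 252]), ([218.8, 258.6], [202, 246, 32, 23, 79]), ([79.4, 333.2], [69, 322, 20, 21, 67]), ([57.4, 366.1], [47, 359, 17, 17, 77])]
e [([446.7, 35.4], [443, 30, 10, 12, 53]), ([422.3, 60.5], [415, 54, 15, 13, 75]), ([439.3, 64.7], [431, 56, 17, 18, 171]), ([420.7, 81.3], [417, 77, 9, 8, 17]), ([419.1, 100.0], [404, 86, 33, 27, 521]), ([581.8, 122.7], [553, 108, 60, 31, 446]), ([634.2, 127.6], [629, 124, 11, 9, 52]), ([632.9, 136.8], [624, 131, 16, 13, 85]), ([558.9, 138.8], [554, 137, 11, 6, 24]), ([575.9, 141.4], [564, 136, 27, 12, 81]), ([583.6, 171.6], [528, 141
[... 2358 characters left out ...]
, 23, 20, 256]), ([184.4, 232.8], [183, 228, 5, 10, 19]), ([605.5, 240.8], [585, 234, 41, 16, 93]), ([190.5, 254.3], [185, 249, 12, 11, 33]), ([192.6, 272.9], [186, 259, 18, 23, 134]), ([69.6, 266.6], [67, 263, 8, 7, 28]), ([217.3, 272.2], [209, 265, 17, 16, 97]), ([85.7, 280.1], [82, 277, 8, 7, 15]), ([204.9, 284.9], [201, 281, 8, 10, 16]), ([43.2, 297.9], [31, 286, 24, 24, 171]), ([26.9, 298.6], [24, 295, 7, 8, 20]), ([12.7, 309.9], [10, 305, 7, 10, 28]), ([76.5, 344.4], [34, 308, 83, 92, 1752]), ([4.1, 312.9], [2, 310, 6, 7, 18]), ([27.5, 334.4], [13, 319, 29, 32, 245]), ([62.4, 371.6], [39, 347, 50, 53, 645]), ([86.6, 376.9], [82, 371, 12, 12, 48]), ([7.4, 391.6], [0, 378, 18, 22, 132])]
```

View pics/f2.png

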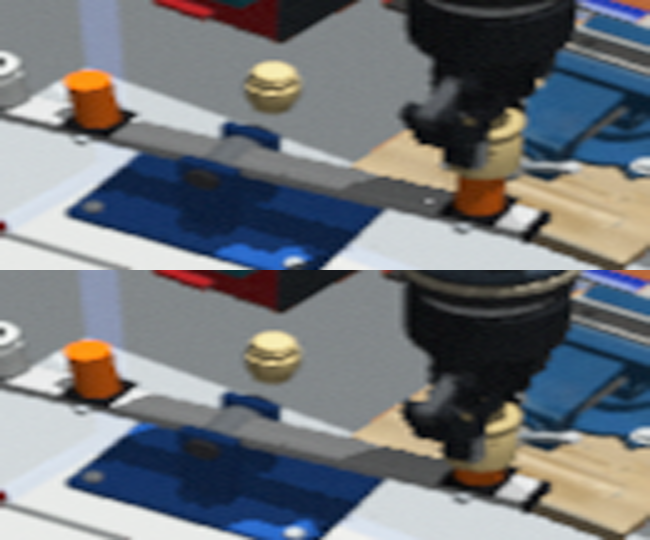

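The lower view shows the ferrule over the peg and the bar unmoved. I'll continue down to just above the neck contact.

>>> {"op": "shift_gripper", "data": {
  "rows": [
    [0, 0, 0, 0, 0, 0.003, 0.03],
    [0, 0, 0, 0, 0, 0.003, 0.03],
    [0, 0, 0, 0, 0, 0.003, 0.03],
    [0, 0, 0, 0, 0, 0.003, 0.03],
    [0, 0, 0, 0, 0, 0.003, 0.03],
    [0, 0, 0, 0, 0, 0.003, 0.03],
    [0, 0, 0, 0, 0, 0.002, 0.03],
    [0, 0, 0, 0, 0, 0, 0.03],
    [0, 0, 0, 0, 0, 0, 0.03]
  ],
  "clamp_n": 25
}}

```text
t: 8.77
position: [0.497, -0.1201, 0.1519]
tcp_rot: [0.653, 0.756, -0.028, 0.032]
contact_force: [-0.8, 1.0, -1.8]
opening: 0.0386
gripper_force: 26.2
```

>>> {"op": "shift_gripper", "data": {
  "rows": [
    [0, 0, 0, 0, 0, 0.0017, 0.03],
    [0, 0, 0, 0, 0, 0.0017, 0.03],
    [0, 0, 0, 0, 0, 0.0017, 0.03],
    [0, 0, 0, 0, 0, 0.0017, 0.03],
    [0, 0, 0, 0, 0, 0.0017, 0.03],
    [0, 0, 0, 0, 0, 0, 0.03]
  ],
  "clamp_n": 25
}}

```text
t: 9.27
position: [0.4971, -0.1208, 0.1432]
tcp_rot: [0.653, 0.756, -0.028, 0.032]
contact_force: [0.4, 0.2, -2.8]
opening: 0.0383
gripper_force: 26.3
```

>>> {"op": "shift_gripper", "data": {
  "rows": [
    [0, 0.011, 0, -0.0005, 0, 0.0017, 0.03],
    [0, 0.011, 0, -0.0005, 0, 0.0017, 0.03],
    [0, 0.011, 0, -0.0005, 0, 0.0017, 0.03],
    [0, 0, 0, 0, 0, 0, 0.03]
  ],
  "clamp_n": 25
}}

```text
t: 9.6
position: [0.4975, -0.1229, 0.1383]
tcp_rot: [0.653, 0.757, -0.017, 0.019]
contact_force: [1.1, 0.4, -1.3]
opening: 0.0385
gripper_force: 26.3
```

>>> {"op": "shift_gripper", "data": {
  "rows": [
    [0, 0.011, 0, -0.0005, 0, 0.0017, 0.03],
    [0, 0.011, 0, -0.0005, 0, 0.0017, 0.03],
    [0, 0.011, 0, -0.0005, 0, 0.0017, 0.03],
    [0, 0.011, 0, -0.0005, 0, 0.0017, 0.03],
    [0, 0.011, 0, -0.0005, 0, 0.0017, 0.03],
    [0, 0, 0, 0, 0, 0, 0.03]
  ],
  "clamp_n": 25
}}

```text
t: 10.1
position: [0.4979, -0.1257, 0.1298]
tcp_rot: [0.653, 0.757, 0.001, -0.002]
contact_force: [0.3, 0.2, -0.9]
opening: 0.0385
gripper_force: 26.4
```

>>> {"op": "shift_gripper", "data": {
  "rows": [
    [0, 0.011, 0, -0.0005, 0, 0.0017, 0.03],
    [0, 0.011, 0, -0.0005, 0, 0.0017, 0.03],
    [0, 0.011, 0, -0.0005, 0, 0.0017, 0.03],
    [0, 0.011, 0, -0.0005, 0, 0.0017, 0.03],
    [0, 0, 0, 0, 0, 0, 0.03],
    [0, 0, 0, 0, 0, 0, 0.03]
  ],
  "clamp_n": 25
}}

```text
t: 10.6
position: [0.4982, -0.1274, 0.1232]
tcp_rot: [0.653, 0.757, 0.015, -0.018]
contact_force: [-0.3, -0.8, -0.3]
opening: 0.0391
gripper_force: 26.4
```

```bash
python3 look.py g scene top|head -1;  python3 - <<'E'
import pickle
from h import *
import cv2
o=[]
for n in "fg":
    f=pickle.load(open(n+".pkl","rb"))["scene"]; print(n,[b for b in blobs(f,(3,190,40),(14,255,255),15)[0] if 280<b[0][0]<380])
E
```

```text
t 10.7 pos [ 0.4982 -0.1273  0.1234] X [-0.146  0.988  0.047] Y [0.989 0.146 0.   ] Z [-0.007  0.046 -0.999] F [-0.83 -0.87  0.26]
f [([288.6, 195.5], [284, 188, 10, 15, 110]), ([365.4, 228.8], [361, 227, 10, 5, 40])]
g [([289.8, 193.0], [285, 186, 10, 14, 94])]
```

The weight has transferred (Fz went from -2.8 to about 0) and the left arm rose as expected. I'll release with a small opening and settle.

>>> {"op": "shift_gripper", "data": {
  "rows": [
    [0, 0, 0, 0, 0, 0, 0.041],
    [0, 0, 0, 0, 0, 0, 0.045],
    [0, 0, 0, 0, 0, 0, 0.05],
    [0, 0, 0, 0, 0, 0, 0.055],
    [0, 0, 0, 0, 0, 0, 0.055],
    [0, 0, 0, 0, 0, 0, 0.055]
  ],
  "clamp_n": 25
}}

```text
t: 11.2
position: [0.4981, -0.1272, 0.1234]
tcp_rot: [0.653, 0.757, 0.015, -0.018]
contact_force: [-0.5, -0.6, 0.1]
opening: 0.055
gripper_force: 0.0
```

```bash
python3 look.py g2 wrist scene|head -1;  python3 - <<'E'
import cv2,numpy as np
a=cv2.imread("pics/g2_wrist.png")[60:360,180:460];b=cv2.resize(cv2.imread("pics/g2_scene.png")[170:270,270:400],(520,400),interpolation=cv2.INTER_CUBIC)
o=np.zeros((400,800,3),np.uint8);o[:300,:280]=a;o[:,280:800]=b;cv2.imwrite("pics/g3.png",o)
E
```

```text
t 11.3 pos [ 0.4981 -0.1272  0.1234] X [-0.146  0.988  0.047] Y [ 0.989  0.147 -0.   ] Z [-0.007  0.046 -0.999] F [-0.22 -0.41  0.25]
```

View pics/g3.png

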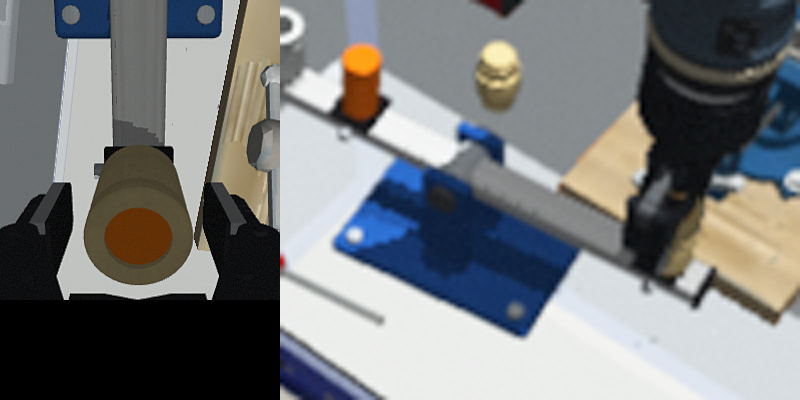

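Seated: the orange peg top fills the neck hole at about (138,236) in the crop, and both fingers are clear. I'll retreat up, level the tool and measure the left peg on the way to the grey ferrule.

>>> {"op": "shift_gripper", "data": {
  "rows": [
    [0, 0, 0, 0, 0, -0.01, 0.055],
    [0, 0, 0, 0, 0, -0.03, 0.055],
    [0, 0, 0, 0, 0, -0.03, 0.055],
    [0, 0, 0, 0, 0, -0.03, 0.055],
    [0, -0.047, 0, 0, 0, -0.03, 0.085],
    [0, 0, 0, 0.04, 0.002, 0, 0.085],
    [0, 0, 0, 0.04, 0.002, 0, 0.085],
    [0, 0, 0, 0.04, 0.002, 0, 0.085],
    [0, 0, 0, 0.04, 0.002, 0, 0.085],
    [0, 0, 0, 0.04, 0.002, 0, 0.085],
    [0, 0, 0, 0, 0, 0, 0.085],
    [0, 0, 0, 0, 0, 0, 0.085]
  ]
}}

```text
t: 12.3
position: [0.4793, 0.068, 0.254]
tcp_rot: [0.652, 0.759, 0.0, 0.0]
contact_force: [-0.7, -0.8, 0.0]
opening: 0.0846
gripper_force: 0.0
```

```bash
python3 look.py h wrist |grep -v brass
```

```text
t 12.35 pos [0.4795 0.0667 0.2539] X [-0.149  0.989 -0.   ] Y [0.989 0.149 0.001] Z [ 0.001 -0.    -1.   ] F [-0.51 -0.34  0.64]
wrist [0.469  0.1342 0.3834]
orange [([303.0, 143.2], [283, 119, 40, 48, 1424])]
```

>>> {"op": "shift_gripper", "data": {
  "rows": [
    [0, 0, 0, 0.04, 0.002, 0, 0.085],
    [0, 0, 0, 0, 0, 0, 0.085],
    [0, 0, 0, 0, 0, 0, 0.085]
  ]
}}

```text
t: 12.6
position: [0.4759, 0.1057, 0.2534]
tcp_rot: [0.653, 0.757, -0.0, 0.0]
contact_force: [-0.1, -0.3, -0.0]
opening: 0.0849
gripper_force: 0.0
```

```bash
python3 look.py i wrist |grep -v brass
```

Run:
```python
from h import *
import pickle
uv=[];fs=[]
for n in "hi":
    f=pickle.load(open(n+".pkl","rb"))["wrist"]
    h=cv2.cvtColor(f["pixels"],cv2.COLOR_RGB2HSV);m=cv2.inRange(h,(3,150,40),(16,255,255))
    m=cv2.morphologyEx(m,cv2.MORPH_OPEN,np.ones((5,5)))
    for q in cv2.findContours(m,0,1)[0]:
        if cv2.contourArea(q)>300: e=cv2.fitEllipse(q);print(n,e,cv2.boundingRect(q),plane(f,e[0],.155))
    uv.append(0);fs.append(f)
```

```text
t 12.65 pos [0.4759 0.105  0.2534] X [-0.146  0.989 -0.001] Y [ 0.989  0.146 -0.   ] Z [ 0.    -0.001 -1.   ] F [ 0.69  0.22 -0.13]
wrist [0.4659 0.172  0.3829]
orange [([300.5, 196.1], [281, 168, 38, 55, 1616])]
h ((630.151123046875, 316.2574462890625), (22.07810401916504, 78.35820770263672), 5.953437805175781) (616, 271, 24, 74) [0.71630872 0.01954493 0.155     ]
h ((86.04512023925781, 267.928466796875), (93.7743148803711, 181.9641876220703), 51.09135818481445) (0, 185, 161, 156) [ 0.32686018 -0.00060504  0.155     ]
h ((303.11328125, 143.0726318359375), (38.60205841064453, 48.47320175170898
[... 152 characters left out ...]
328), 89.19825744628906) (0, 0, 169, 70) [0.32794569 0.15414109 0.155     ]
i ((630.7623901367188, 322.9149169921875), (20.31155014038086, 43.256832122802734), 178.6630401611328) (619, 301, 21, 44) [0.71433682 0.0514919  0.155     ]
i ((101.94457244873047, 268.7561950683594), (75.79605865478516, 152.57601928710938), 53.043704986572266) (38, 199, 126, 125) [0.33430042 0.03890151 0.155     ]
i ((300.5019836425781, 195.9242706298828), (37.41179275512695, 56.33475875854492), 7.970925807952881) (281, 168, 38, 55) [0.46387414 0.11101267 0.155     ]
i ((81.95610809326172, 37.34722900390625), (87.83045196533203, 199.6664276123047), 88.5384750366211) (0, 0, 172, 88) [0.32387577 0.18772966 0.155     ]
```

Create cap.py:
```python
from h import *
import pickle
def cap(f):
    h=cv2.cvtColor(f["pixels"],cv2.COLOR_RGB2HSV);m=cv2.inRange(h,(3,150,40),(16,255,255))
    m=cv2.morphologyEx(m,cv2.MORPH_OPEN,np.ones((3,3)));m[:, :200]=0;m[:,430:]=0
    q=max(cv2.findContours(m,0,1)[0],key=cv2.contourArea)[:,0,:]
    q=np.vstack([[(x,y) for x,y in q if y>q[:,1].max()-20]]).astype(float)
    A=np.c_[2*q,np.ones(len(q))];s=np.linalg.lstsq(A,(q**2).sum(1),rcond=None)[0]
    return s[:2],np.sqrt(s[2]+s[0]**2+s[1]**2)
if __name__=="__main__":
    fs=[pickle.load(open(n+".pkl","rb"))["wrist"] for n in "hi"]
    c=[cap(f) for f in fs];print(c,tri(fs,[k[0] for k in c]))
    for f,k in zip(fs,c): print(plane(f,k[0],.155))
    f=fs[1];h=cv2.cvtColor(f["pixels"],cv2.COLOR_RGB2HSV)
    for r in range(165,226,5): print(r,[int(v) for v in h[r,275:326:5,2]],[int(v) for v in h[r,275:326:5,1]])
    T=pickle.load(open("g.pkl","rb"))["top"]["pixels"][210:232,210:234]
    print(cv2.cvtColor(T,cv2.COLOR_RGB2GRAY)[::2,::2])
```

```bash
python3 cap.py
```

```text
[(array([302.39989786, 146.73527505]), np.float64(19.541660170922455)), (array([299.45006222, 203.46656439]), np.float64(18.78103774724286))] (array([0.46393935, 0.10499219, 0.15219967]), [np.float64(8.587912342232673e-05), np.float64(8.58791234224848e-05)])
[0.46408573 0.10535282 0.155     ]
[0.46387889 0.10579808 0.155     ]
165 [143, 144, 35, 34, 11, 14, 14, 11, 14, 29, 151] [11, 12, 22, 8, 162, 109, 55, 46, 73, 9, 12]
170 [144, 146, 41, 0, 79, 81, 80, 73, 10, 44, 149] [195, 194, 12, 0, 245, 236, 245, 255, 77, 6, 197]
175 [99, 90, 37, 82, 79, 80, 78, 78, 75, 9, 154] [106, 74, 14, 255, 229, 239, 255, 242, 224, 57, 194]
180 [188, 181, 41, 77, 83, 78, 77, 79, 78, 11, 156] [8, 17, 31, 235, 212, 245, 255, 226, 242, 46, 193]
185 [146, 145, 63, 79, 80, 78, 81, 79, 77, 42, 181] [185, 186, 223, 229, 233, 229, 217, 249, 235, 43, 192]
190 [145, 151, 80, 154, 230, 227, 231, 99, 76, 43, 180] [195, 186, 233, 248, 216, 216, 222, 255, 225, 47, 197]
195 [145, 149, 228, 224, 224, 225, 225, 223, 92, 39, 180] [190, 205, 239, 224, 223, 220, 223, 223, 255, 46, 194]
200 [147, 154, 222, 224, 224, 224, 22
[... 491 characters left out ...]
 115, 238, 241, 241, 123, 4, 202, 206]
225 [155, 57, 48, 154, 182, 196, 191, 189, 192, 56, 45] [186, 183, 165, 3, 4, 4, 3, 3, 7, 205, 204]
[[100 107 157 167 168 168 177 177 176 187 192 192]
 [ 99 106 157 168 169 171 178 178 178 189 192 193]
 [101 105 158 175 196 209 205 182 176 189 193 192]
 [100 110 164 207 199 177 198 208 158 179 192 190]
 [100 111 180 207 108 123 176 219 161 131 188 194]
 [100 111 191 200 102 160 179 219 164 107 173 194]
 [ 99 110 176 213 153 174 200 217 135 104 173 195]
 [101 109 160 196 218 215 210 159 101 124 185 193]
 [100 110 161 171 176 159 124 100 115 178 193 192]
 [ 99 115 167 169 168 165 169 168 172 192 193 194]
 [101 115 165 168 169 170 178 178 177 189 193 193]]
```

>>> {"op": "shift_gripper", "data": {
  "rows": [
    [0, 0, 0, 0.04, -0.002, 0, 0.085],
    [0, 0, 0, 0.04, -0.002, 0, 0.085],
    [0, 0, 0, 0.04, -0.001, 0, 0.085],
    [0, 0, 0, 0.04, 0, 0.02, 0.085],
    [0, 0, 0, 0.04, 0, 0.03, 0.085],
    [0, 0, 0, 0.008, 0, 0.03, 0.085],
    [0, 0, 0, 0, 0, 0, 0.085],
    [0, 0, 0, 0, 0, 0, 0.085]
  ]
}}

```text
t: 13.32
position: [0.4415, 0.3001, 0.1786]
tcp_rot: [0.653, 0.757, -0.002, -0.0]
contact_force: [0.5, -0.1, 0.8]
opening: 0.085
gripper_force: 0.0
```

```bash
python3 look.py j wrist |head -2
```

Run:
```python
from h import *
import pickle
f=pickle.load(open("j.pkl","rb"))["wrist"]
g=cv2.cvtColor(f["pixels"],cv2.COLOR_RGB2GRAY);g=cv2.GaussianBlur(g,(3,3),0)
print(proj(f,[.4565,.3146,.052]))
c=cv2.HoughCircles(g,cv2.HOUGH_GRADIENT,1,15,param1=100,param2=18,minRadius=12,maxRadius=34)
for x in c[0][:14]: print(x, plane(f,x[:2],.052).round(4))
```

```text
t 13.37 pos [0.4423 0.3002 0.1801] X [-0.145  0.989 -0.001] Y [ 0.989  0.145 -0.001] Z [-0.001 -0.001 -1.   ] F [ 0.31 -0.12  0.37]
wrist [0.4319 0.3666 0.308 ]
[341.21335188 178.88423478]
[343.5 173.5  16. ] [0.4575 0.3188 0.052 ]
[603.5  44.5  32.3] [0.6135 0.4296 0.052 ]
[564.5  97.5  14.1] [0.5989 0.3933 0.052 ]
[587.5  32.5  22.1] [0.6006 0.4351 0.052 ]
[545.5  38.5  24.6] [0.5744 0.4276 0.052 ]
[456.5 289.5  25.7] [0.5617 0.2394 0.052 ]
[336.5 159.5  17.7] [0.4508 0.3282 0.052 ]
```

Run:
```python
from h import *
import pickle
fs=[pickle.load(open(n+".pkl","rb"))["wrist"] for n in "hi"];uv=[]
for f in fs:
    h=cv2.cvtColor(f["pixels"],cv2.COLOR_RGB2HSV);m=cv2.inRange(h,(3,180,140),(16,255,255));m[:, :200]=0;m[:,430:]=0
    q=max(cv2.findContours(m,0,1)[0],key=cv2.contourArea);e=cv2.fitEllipse(cv2.convexHull(q));print(e,cv2.boundingRect(q));uv.append(e[0])
print(tri(fs,uv),[plane(f,u,.1535) for f,u in zip(fs,uv)])
f=pickle.load(open("j.pkl","rb"))["wrist"]
g=cv2.cvtColor(f["pixels"],cv2.COLOR_RGB2GRAY)
print(g[130:222:4,306:388:4])
```

```text
Traceback (most recent call last):
ValueError: max() iterable argument is empty
```

Run:
```python
from h import *
import pickle
fs=[pickle.load(open(n+".pkl","rb"))["wrist"] for n in "i"];uv=[]
for f in fs:
    h=cv2.cvtColor(f["pixels"],cv2.COLOR_RGB2HSV);m=cv2.inRange(h,(3,180,140),(16,255,255));m[:, :200]=0;m[:,430:]=0
    q=max(cv2.findContours(m,0,1)[0],key=cv2.contourArea);e=cv2.fitEllipse(cv2.convexHull(q));print(e,cv2.boundingRect(q));uv.append(e[0])
print([plane(f,u,.1545) for f,u in zip(fs,uv)])
f=pickle.load(open("h.pkl","rb"))["wrist"];h=cv2.cvtColor(f["pixels"],cv2.COLOR_RGB2HSV)
for r in range(115,172,3): print(r,[int(v) for v in h[r,278:328:4,2]])
f=pickle.load(open("j.pkl","rb"))["wrist"]
g=cv2.cvtColor(f["pixels"],cv2.COLOR_RGB2GRAY)
print(g[130:222:4,306:388:4])
```

```text
((299.30462646484375, 204.86483764648438), (34.77289962768555, 37.722679138183594), 95.8560562133789) (281, 188, 38, 35)
[array([0.46390783, 0.10468228, 0.1545    ])]
115 [181, 189, 10, 8, 14, 6, 11, 13, 13, 16, 14, 13, 27]
118 [183, 193, 15, 19, 16, 27, 26, 43, 24, 22, 20, 24, 8]
121 [181, 194, 17, 15, 24, 84, 83, 82, 83, 71, 22, 21, 28]
124 [184, 195, 7, 14, 82, 81, 81, 84, 80, 81, 26, 20, 28]
127 [165, 171, 5, 32, 78, 77, 76, 77, 79, 84, 81, 23, 29]
130 [65, 67, 8, 80, 87, 95, 94, 96, 80, 78, 76, 25, 15]
133 [71, 73, 18, 92, 92, 91, 91, 93, 92, 92, 74, 21, 21]
136 [58, 62, 64, 92, 92, 90, 90, 92, 91, 92, 78, 31, 32]
139 [149, 153, 93, 92, 90, 93, 93, 91, 92, 93, 89, 38, 48]
142 [144, 150, 92, 91, 90, 93, 92, 91, 90, 92, 90, 54, 46]
145 [144, 155, 92, 90, 92, 89, 91, 88, 92, 88, 91, 75, 48]
148 [141, 148, 91, 91, 91, 89, 94, 90, 88, 92, 94, 89, 45]
151 [140, 147, 94, 92, 90, 94, 89, 91, 93, 92, 92, 26, 48]
154 [140, 147, 91, 91, 91, 92, 92, 91, 90, 89, 91, 0, 52]
157 [141, 141, 97, 91, 89, 92, 91, 89, 90, 90, 90, 55, 143]
160 [141, 141, 144, 92, 90, 88, 89, 89, 88, 90, 182, 66, 140
[... 1547 characters left out ...]
6 166 166 194 191 188 193 179 183 191 180 182 169 165 165 167
  167 166 167]
 [166 166 166 165 164 167 173 184 188 193 190 185 183 160 167 166 166 165
  166 167 165]
 [165 164 165 165 166 167 166 164 152 169 172 154 167 166 166 166 165 166
  167 166 166]
 [165 166 165 166 168 165 165 164 166 166 167 166 167 170 164 167 166 166
  165 165 167]
 [165 165 166 165 167 165 165 166 164 164 167 166 166 166 165 165 166 165
  165 165 167]
 [164 164 166 165 167 168 166 168 165 168 165 165 167 165 168 167 165 167
  166 166 166]
 [168 166 165 167 165 164 165 166 166 168 167 167 166 165 167 166 166 164
  167 167 165]
 [165 168 164 166 167 167 165 164 166 165 167 167 166 167 164 166 162 167
  165 166 165]]
```

>>> {"op": "shift_gripper", "data": {
  "rows": [
    [0, 0, 0, 0.008, 0.009, 0.02, 0.085],
    [0, 0, 0, 0.008, 0.009, 0.02, 0.085],
    [0, 0, 0, 0, 0, 0.02, 0.085],
    [0, 0, 0, 0, 0, 0, 0.085],
    [0, 0, 0, 0, 0, 0, 0.085]
  ]
}}

```text
t: 13.78
position: [0.4579, 0.3187, 0.1207]
tcp_rot: [0.654, 0.756, -0.0, 0.0]
contact_force: [0.4, -0.2, 1.2]
opening: 0.0849
gripper_force: 0.0
```

```bash
python3 look.py k wrist |head -2
```

Run:
```python
from h import *
import pickle
H,I,J,K=[pickle.load(open(n+".pkl","rb"))["wrist"] for n in "hijk"]
print("left peg",tri([H,I],[(302.4,147.2),(299.3,204.9)]))
f=K
g=cv2.GaussianBlur(cv2.cvtColor(f["pixels"],cv2.COLOR_RGB2GRAY),(3,3),0)
print(proj(f,[.4575,.3188,.052]))
c=cv2.HoughCircles(g,cv2.HOUGH_GRADIENT,1,10,param1=100,param2=18,minRadius=14,maxRadius=45)
for x in c[0][:12]: print(x, plane(f,x[:2],.052).round(4), tri([J,f],[(343.5,173.5),x[:2]]))
print(g[150:262:5,270:375:5])
```

```text
t 13.83 pos [0.4582 0.3192 0.1214] X [-0.145  0.989  0.   ] Y [0.989 0.145 0.001] Z [ 0.001  0.001 -1.   ] F [0.25 0.11 1.84]
wrist [0.4481 0.385  0.2502]
left peg (array([0.46404112, 0.10523206, 0.1564147 ]), [np.float64(0.00011653213060398436), np.float64(0.00011653213060403844)])
[316.7668138  220.27923011]
[316.5 220.5  19.4] [0.4574 0.3186 0.052 ] (array([0.4573455 , 0.31901427, 0.05314824]), [np.float64(3.579949715575814e-05), np.float64(3.579949715573821e-05)])
[576.5  59.5  37.8] [0.5783 0.4252 0.052 ] (array([0.42869751, 0.37045054, 0.28900792]), [np.float64(0.008785496873363966), np.float64(0.008785496873364013)])
[586.5 125.5  41.1] [0.5948 0.3936 0.052 ] (array([0.43041515, 0.37294967, 0.28170634]), [np.float64(0.011722671667964932), np.float64(0.011722671667964871)])
[599.5 132.5  18.3] [0.6031 0.391  0.052 ] (array([0.43096431, 0.37294391, 0.27912218]), [np.float64(0.012073729665077491), np.float64(0.012073729665077457)])
[579
[... 2622 characters left out ...]
7 148 170 174  53  54  56  57  57  57  56  51 176 169 150 156
  156 156 156]
 [157 157 156 155 172 175  95  55  57  57  58  58  55 133 171 171 157 156
  156 157 156]
 [157 156 156 156 156 173 178  71  56  57  57  56  93 171 170 146 157 157
  156 156 156]
 [156 156 157 156 156 169 173 170 170 138 140 173 168 169 162 157 157 156
  156 156 156]
 [156 156 157 156 157 156 158 167 171 174 174 171 168 153 157 156 156 156
  157 156 156]
 [156 157 156 156 156 157 156 155 152 156 160 153 156 156 156 156 156 156
  156 157 156]
 [156 155 156 156 157 156 157 156 156 156 157 156 156 156 157 156 156 156
  156 157 156]
 [157 157 156 156 156 156 156 156 156 156 156 156 157 156 156 156 156 157
  156 156 156]]
```

>>> {"op": "shift_gripper", "data": {
  "rows": [
    [0, 0, 0, 0, 0, 0.035, 0.085],
    [0, 0, 0, 0, 0, 0.03, 0.085],
    [0, 0, 0, 0, 0, 0.02, 0.085],
    [0, 0, 0, 0, 0, 0.004, 0.085],
    [0, 0, 0, 0, 0, 0, 0.085],
    [0, 0, 0, 0, 0, 0, 0.03],
    [0, 0, 0, 0, 0, 0, 0.03],
    [0, 0, 0, 0, 0, 0, 0.03],
    [0, 0, 0, 0, 0, 0, 0.03],
    [0, 0, 0, 0, 0, 0, 0.03],
    [0, 0, 0, 0, 0, 0, 0.03],
    [0, 0, 0, 0, 0, 0, 0.03]
  ],
  "clamp_n": 25
}}

```text
t: 14.83
position: [0.4583, 0.3207, 0.0318]
tcp_rot: [0.653, 0.757, 0.001, 0.001]
contact_force: [1.5, -0.7, 7.3]
opening: 0.0386
gripper_force: 24.6
```

>>> {"op": "shift_gripper", "data": {
  "rows": [
    [0, 0, 0, 0, 0, -0.02, 0.03],
    [0, 0, 0, 0, 0, -0.034, 0.03],
    [0, 0, 0, 0, 0, -0.034, 0.03],
    [0, 0, 0, 0, 0, -0.034, 0.03],
    [0, 0, 0, 0, 0, -0.034, 0.03],
    [0, 0, 0, 0, 0, -0.034, 0.03],
    [0, 0, 0, -0.04, 0.004, 0, 0.03],
    [0, 0, 0, -0.04, 0.004, 0, 0.03],
    [0, 0, 0, -0.04, 0.004, 0, 0.03],
    [0, 0, 0, -0.04, 0.004, 0, 0.03],
    [0, 0, 0, -0.04, 0.004, 0, 0.03],
    [0, 0, 0, -0.04, 0.004, 0, 0.03],
    [0, 0, 0, 0, 0, 0, 0.03],
    [0, 0, 0, 0, 0, 0, 0.03],
    [0, 0, 0, 0, 0, 0, 0.03]
  ],
  "clamp_n": 25
}}

```text
t: 16.08
position: [0.5158, 0.0861, 0.2205]
tcp_rot: [0.654, 0.757, -0.0, -0.0]
contact_force: [-1.2, 0.6, -2.5]
opening: 0.0386
gripper_force: 26.2
```

```bash
python3 look.py l wrist |grep -v brass
```

Run:
```python
from h import *
import pickle
D=pickle.load(open("l.pkl","rb"));f=D["wrist"];s=D["s"];Q=R.from_quat(s["tcp_rot"]).as_matrix()
h=cv2.cvtColor(f["pixels"],cv2.COLOR_RGB2HSV);m=cv2.inRange(h,(3,170,50),(16,255,255));m[:, :200]=0;m[:,430:]=0
for q in cv2.findContours(m,0,1)[0]:
    if cv2.contourArea(q)>200:
        e=cv2.fitEllipse(cv2.convexHull(q));print(e,cv2.boundingRect(q),plane(f,e[0],.1555))
P=np.array([.464,.105,.1555]);print("P in tool",Q.T@(P-s["position"]),"proj",proj(f,P))
g=cv2.cvtColor(f["pixels"],cv2.COLOR_RGB2GRAY)
print("col318",[(r,int(g[r,318])) for r in range(190,362,4)])
for r in (230,260,290,300): print(r,[int(v) for v in g[r,255:382:6]])
```

```text
t 16.13 pos [0.5158 0.0867 0.2205] X [-0.147  0.989  0.   ] Y [ 0.989  0.147 -0.   ] Z [-0.  0. -1.] F [-0.37 -0.02 -3.17]
wrist [0.5061 0.1523 0.35  ]
orange [([236.8, 169.5], [208, 140, 58, 60, 2213])]
((236.72959899902344, 169.65078735351562), (46.99131393432617, 66.4363784790039), 40.404327392578125) (208, 140, 58, 60) [0.46737404 0.11008203 0.1555    ]
P in tool [ 0.02563603 -0.04849564  0.06501955] proj [229.85028882 177.73567044]
col318 [(190, 79), (194, 78), (198, 79), (202, 80), (206, 79), (210, 76), (214, 69), (218, 76), (222, 74), (226, 80), (230, 79), (234, 79), (238, 78), (242, 77), (246, 77), (250, 72), (254, 73), (258, 85), (262, 86), (266, 85), (270, 91), (274, 89), (278, 91), (282, 71), (286, 72), (290, 75), (294, 75), (298, 71), (302, 73), (306, 75), (310, 74), (314, 74), (318, 75), (322, 73), (326, 73), (330, 72), (334, 74), (338, 75), (342, 88), (346, 207), (350, 195), (354, 188), (358, 219)]
230 [198, 199, 194, 43, 35, 75, 73, 78, 78, 80, 79, 81, 76, 80, 74, 78, 112, 200, 203, 200, 202, 200]
260 [61, 13, 17, 195, 77, 70, 74, 68, 85, 85, 86, 85, 85, 82, 70, 71, 69, 76, 43, 11, 8, 59]
290 [14, 8, 81, 83, 87, 89, 74, 73, 74, 72, 73, 73, 77, 76, 74, 82, 85, 86, 85, 80, 8, 14]
300 [15, 8, 86, 86, 87, 75, 73, 71, 75, 73, 73, 74, 74, 75, 75, 72, 83, 85, 85, 86, 9, 15]
```

Run:
```python
from h import *
import pickle
for n in "dl":
    D=pickle.load(open(n+".pkl","rb"));f=D["wrist"];s=D["s"];Q=R.from_quat(s["tcp_rot"]).as_matrix()
    g=cv2.cvtColor(f["pixels"],cv2.COLOR_RGB2GRAY)
    print(n,"near",[(r,int(g[r,318])) for r in range(334,360,2)],"far",[(r,g[r,306:332:6].tolist()) for r in range(196,216,2)])
    c=cv2.HoughCircles(cv2.GaussianBlur(g,(3,3),0)[180:360,240:400],cv2.HOUGH_GRADIENT,1,6,param1=60,param2=14,minRadius=25,maxRadius=62)
    for x in c[0][:6]: print(x+[240,180,0], Q.T@(plane(f,x[:2]+[240,180],s["position"][2]+.021)-s["position"]))
    print("hole edge cols", g[300,270:370:3].tolist())
    print("hole col", [(r,int(g[r,300])) for r in range(240,345,4)])
```

```text
d near [(334, 79), (336, 77), (338, 164), (340, 185), (342, 184), (344, 171), (346, 206), (348, 201), (350, 202), (352, 202), (354, 202), (356, 202), (358, 221)] far [(196, [202, 204, 204, 204, 205]), (198, [203, 203, 203, 204, 204]), (200, [204, 202, 204, 204, 201]), (202, [204, 206, 205, 204, 203]), (204, [213, 142, 127, 191, 206]), (206, [84, 63, 66, 59, 152]), (208, [67, 70, 70, 70, 63]), (210, [69, 68, 68, 69, 72]), (212, [69, 69, 66, 70, 67]), (214, [64, 70, 66, 70, 67])]
[318.5        290.5         54.59999847] [ 0.00585779  0.00040089 -0.02100453]
[328.5 295.5  44.5] [ 0.00396813  0.00379465 -0.02100064]
[316.5        283.5         61.40000153] [ 0.00847572 -0.00027407 -0.02100714]
[316.5 244.5  41. ] [ 0.02253603 -0.00027121 -0.02101865]
[313.5        294.5         50.29999924] [ 0.00434948 -0.00129143 -0.02100447]
[321.5        297.5         30.20000076] [ 0.00320981  0.00142324 -0.02100166]
hole edge cols [81, 85, 84, 84, 84, 63, 64, 65, 67, 66, 70, 68, 66, 67, 68, 69, 67, 65, 65, 67, 67, 69, 65, 68, 66, 67, 66, 68, 80, 78, 79, 79, 81, 78]
hole col [(240, 70), (244, 65), (
[... 965 characters left out ...]
0.02100019]
[319.5 301.5  57. ] [ 0.00063121  0.00060108 -0.02100011]
[317.5        253.5         41.59999847] [ 1.82635647e-02 -4.59125780e-05 -2.09951960e-02]
[326.5        303.5         43.59999847] [-0.00013799  0.00298435 -0.0210014 ]
hole edge cols [84, 86, 85, 87, 87, 75, 74, 73, 73, 71, 76, 75, 77, 73, 74, 73, 73, 74, 76, 74, 78, 75, 74, 75, 73, 72, 70, 83, 87, 85, 87, 85, 83, 86]
hole col [(240, 77), (244, 80), (248, 78), (252, 68), (256, 69), (260, 80), (264, 86), (268, 88), (272, 86), (276, 83), (280, 84), (284, 65), (288, 72), (292, 72), (296, 73), (300, 76), (304, 73), (308, 75), (312, 75), (316, 73), (320, 72), (324, 70), (328, 69), (332, 70), (336, 80), (340, 191), (344, 191)]
```

The grey ferrule sits -1.8 mm along tool x. I'll lean it with the peg (ry +0.085), align and lower to about 10 mm above the peg.

>>> {"op": "shift_gripper", "data": {
  "rows": [
    [0, 0.085, 0, 0, 0, 0, 0.03],
    [0, 0, 0, 0.011, -0.0243, 0, 0.03],
    [0, 0, 0, 0.0108, -0.0242, 0, 0.03],
    [0, 0, 0, 0, 0, 0.008, 0.03],
    [0, 0, 0, 0, 0, 0.008, 0.03],
    [0, 0, 0, 0, 0, 0.006, 0.03],
    [0, 0, 0, 0, 0, 0.002, 0.03],
    [0, 0, 0, 0, 0, 0, 0.03],
    [0, 0, 0, 0, 0, 0, 0.03],
    [0, 0, 0, 0, 0, 0, 0.03]
  ],
  "clamp_n": 25
}}

```text
t: 16.97
position: [0.4651, 0.1026, 0.1985]
tcp_rot: [0.653, 0.756, 0.028, -0.032]
contact_force: [-0.2, 0.5, -2.6]
opening: 0.0386
gripper_force: 26.4
```

```bash
python3 look.py m wrist scene|head -1
```

Run:
```python
from h import *
import pickle
D=pickle.load(open("m.pkl","rb"));f=D["wrist"];s=D["s"];Q=R.from_quat(s["tcp_rot"]).as_matrix()
P=np.array([.464,.105,.1555]);print("P in tool",Q.T@(P-s["position"]),proj(f,P))
h=cv2.cvtColor(f["pixels"],cv2.COLOR_RGB2HSV);m=cv2.inRange(h,(3,170,50),(16,255,255));m[:,:200]=0;m[:,430:]=0
print([(r,c.min(),c.max()) for r in range(400) for c in [np.where(m[r])[0]] if len(c)>3][::2])
g=cv2.cvtColor(f["pixels"],cv2.COLOR_RGB2GRAY)
# scene: peg axis vs ferrule
S=D["scene"];print([b for b in blobs(S,(3,190,60),(14,255,255),15)[0] if 270<b[0][0]<310])
m=blobs(S,(3,190,60),(14,255,255),15)[1]
print([(r,c.min()+270,c.max()+270) for r in range(160,215) for c in [np.where(m[r,270:310])[0]] if len(c)])
print(cv2.cvtColor(S["pixels"],cv2.COLOR_RGB2GRAY)[174:206,276:304:2])
```

```text
t 17.07 pos [0.465  0.1025 0.1986] X [-0.146  0.986  0.085] Y [0.989 0.146 0.   ] Z [-0.012  0.084 -0.996] F [-0.28 -0.26 -2.23]
P in tool [-0.00109697 -0.00063871  0.04320989] [316.0789236 238.8949821]
[(193, np.int64(315), np.int64(320)), (195, np.int64(308), np.int64(325)), (197, np.int64(305), np.int64(328)), (199, np.int64(302), np.int64(330)), (201, np.int64(301), np.int64(332)), (203, np.int64(300), np.int64(333)), (205, np.int64(299), np.int64(334)), (207, np.int64(297), np.int64(334)), (209, np.int64(297), np.int64(335)), (211, np.int64(297), np.int64(335)), (213, np.int64(296), np.int64(336)), (215, np.int64(296), np.int64(336))]
[([289.8, 193.1], [286, 187, 9, 13, 95])]
[(187, np.int64(287), np.int64(293)), (188, np.int64(287), np.int64(293)), (189, np.int64(287), np.int64(293)), (190, np.int64(287), np.int64(293)), (191, np.int64(286), np.int64(293)), (192, np.int64(286), np.int64(293)), (193, np.int64(286), np.int64(293))
[... 1412 characters left out ...]
5 116 115  96  51  55  52  51  33  85 183 195 195]
 [ 88 110 116 107  53  47  51  56  50  36  20 172 193 195]
 [ 72  89 110  76  17  48  52  58  54  40  27 185 194 195]
 [100  71  90  44   8  44  51  62  62  36 110 189 195 194]
 [163 101  72  40   9  33  52  62  56  26 171 191 189 194]
 [195 162 102  57  23  11  38  51  39  72 185 198 193 189]
 [194 194 163 101  53  23  22  32  18 136 194 194 199 191]
 [195 194 195 162 101  76  27  20  22 177 196 194 195 198]
 [194 194 195 195 147 144  61  27  93 193 195 199 194 195]
 [194 194 195 193 153 155  99  53 115 179 193 197 198 196]
 [195 194 193 196 154 124 155 102  76 130 179 193 198 196]
 [194 195 194 194 185 159 197 169 104  78 131 179 194 197]]
```

>>> {"op": "shift_gripper", "data": {
  "rows": [
    [0, 0, 0, 0, 0, 0.003, 0.03],
    [0, 0, 0, 0, 0, 0.003, 0.03],
    [0, 0, 0, 0, 0, 0.0017, 0.03],
    [0, 0, 0, 0, 0, 0.0017, 0.03],
    [0, 0, 0, 0, 0, 0.0017, 0.03],
    [0, 0, 0, 0, 0, 0.0017, 0.03],
    [0, 0, 0, 0, 0, 0.0017, 0.03],
    [0, 0, 0, 0, 0, 0, 0.03]
  ],
  "clamp_n": 25
}}

```text
t: 17.73
position: [0.4643, 0.1038, 0.1837]
tcp_rot: [0.653, 0.756, 0.028, -0.032]
contact_force: [-0.4, -0.1, -2.7]
opening: 0.0387
gripper_force: 26.4
```

>>> {"op": "shift_gripper", "data": {
  "rows": [
    [0, 0, 0, 0, 0, 0.0017, 0.03],
    [0, 0, 0, 0, 0, 0.0017, 0.03],
    [0, 0, 0, 0, 0, 0.0017, 0.03],
    [0, 0, 0, 0, 0, 0, 0.03],
    [0, 0, 0, 0, 0, 0, 0.03]
  ],
  "clamp_n": 25
}}

```text
t: 18.15
position: [0.4643, 0.1043, 0.1789]
tcp_rot: [0.653, 0.756, 0.028, -0.032]
contact_force: [-0.4, 0.4, -3.0]
opening: 0.0386
gripper_force: 26.4
```

```bash
python3 look.py n scene|head -1
```

Run:
```python
from h import *
import pickle
S=pickle.load(open("n.pkl","rb"))["scene"];print([b for b in blobs(S,(3,190,60),(14,255,255),8)[0] if 270<b[0][0]<310])
```

```text
t 18.2 pos [0.4644 0.1043 0.179 ] X [-0.146  0.986  0.085] Y [ 0.989  0.146 -0.   ] Z [-0.012  0.084 -0.996] F [-0.62 -0.1  -1.77]
[([289.5, 195.3], [286, 192, 8, 8, 56])]
```

The visible peg has shortened, its base hasn't moved, and there's no contact force, so the mouth is over the peg. I'll carry on down.

>>> {"op": "shift_gripper", "data": {
  "rows": [
    [0, 0, 0, 0, 0, 0.002, 0.03],
    [0, 0, 0, 0, 0, 0.002, 0.03],
    [0, 0, 0, 0, 0, 0.002, 0.03],
    [0, 0, 0, 0, 0, 0.002, 0.03],
    [0, 0, 0, 0, 0, 0.002, 0.03],
    [0, 0, 0, 0, 0, 0.002, 0.03],
    [0, 0, 0, 0, 0, 0, 0.03]
  ],
  "clamp_n": 25
}}

```text
t: 18.78
position: [0.464, 0.1053, 0.1665]
tcp_rot: [0.653, 0.756, 0.027, -0.032]
contact_force: [-0.9, 0.2, -1.7]
opening: 0.0388
gripper_force: 26.4
```

>>> {"op": "shift_gripper", "data": {
  "rows": [
    [0, 0, 0, 0, 0, 0.003, 0.03],
    [0, 0, 0, 0, 0, 0.003, 0.03],
    [0, 0, 0, 0, 0, 0.003, 0.03],
    [0, 0, 0, 0, 0, 0.003, 0.03],
    [0, 0, 0, 0, 0, 0.003, 0.03],
    [0, 0, 0, 0, 0, 0.003, 0.03],
    [0, 0, 0, 0, 0, 0, 0.03],
    [0, 0, 0, 0, 0, 0, 0.03]
  ],
  "clamp_n": 25
}}

```text
t: 19.45
position: [0.4639, 0.1068, 0.1489]
tcp_rot: [0.653, 0.756, 0.028, -0.032]
contact_force: [-0.0, -0.8, -2.9]
opening: 0.0388
gripper_force: 26.4
```

>>> {"op": "shift_gripper", "data": {
  "rows": [
    [0, 0, 0, 0, 0, 0.0017, 0.03],
    [0, 0, 0, 0, 0, 0.0017, 0.03],
    [0, 0, 0, 0, 0, 0.0017, 0.03],
    [0, 0, 0, 0, 0, 0, 0.03],
    [0, 0, 0, 0, 0, 0, 0.03]
  ],
  "clamp_n": 25
}}

```text
t: 19.87
position: [0.4639, 0.1072, 0.1439]
tcp_rot: [0.653, 0.756, 0.028, -0.032]
contact_force: [-1.6, 0.9, -1.7]
opening: 0.039
gripper_force: 26.4
```

>>> {"op": "shift_gripper", "data": {
  "rows": [
    [0, 0, 0, 0, 0, 0.0015, 0.03],
    [0, 0, 0, 0, 0, 0.0015, 0.03],
    [0, 0, 0, 0, 0, 0, 0.03],
    [0, 0, 0, 0, 0, 0, 0.03]
  ],
  "clamp_n": 25
}}

```text
t: 20.2
position: [0.4638, 0.1074, 0.1409]
tcp_rot: [0.653, 0.756, 0.028, -0.032]
contact_force: [0.6, 0.1, -2.7]
opening: 0.0385
gripper_force: 26.4
```

>>> {"op": "shift_gripper", "data": {
  "rows": [
    [0, -0.01, 0, 0.0005, 0, 0.001, 0.03],
    [0, -0.01, 0, 0.0005, 0, 0.001, 0.03],
    [0, -0.01, 0, 0.0005, 0, 0.001, 0.03],
    [0, 0, 0, 0, 0, 0, 0.03],
    [0, 0, 0, 0, 0, 0, 0.03]
  ],
  "clamp_n": 25
}}

```text
t: 20.62
position: [0.4636, 0.1094, 0.1381]
tcp_rot: [0.653, 0.757, 0.018, -0.021]
contact_force: [-0.2, 0.4, -2.0]
opening: 0.0391
gripper_force: 26.4
```

>>> {"op": "shift_gripper", "data": {
  "rows": [
    [0, -0.01, 0, 0.0005, 0, 0.001, 0.03],
    [0, -0.01, 0, 0.0005, 0, 0.001, 0.03],
    [0, -0.01, 0, 0.0005, 0, 0.001, 0.03],
    [0, 0, 0, 0, 0, 0, 0.03],
    [0, 0, 0, 0, 0, 0, 0.03]
  ],
  "clamp_n": 25
}}

```text
t: 21.03
position: [0.4634, 0.111, 0.1352]
tcp_rot: [0.653, 0.757, 0.008, -0.009]
contact_force: [0.5, -0.3, -0.1]
opening: 0.0389
gripper_force: 26.6
```

Run:
```python
from h import *
from workcell import bot, viewer
import pickle
for f in (pickle.load(open("m.pkl","rb"))["scene"],viewer.grab_frame("scene")):
    # bar tilt cue: sample-ferrule left end of the bar
    g=cv2.cvtColor(f["pixels"],cv2.COLOR_RGB2GRAY);print([b for b in blobs(f,(3,190,60),(14,255,255),4)[0] if 270<b[0][0]<310]); print(g[172:206:2,258:280:2])
```

```text
[([289.8, 193.1], [286, 187, 9, 13, 95])]
[[117 117 119 117 115 120 124 122  80  14  13]
 [117 118 118 116 116  77  82  99 121  64  20]
 [119 118 117 123  93  76  78  75 122 113 109]
 [117 118 119 102 121  96  90 107 114 109 118]
 [118 110  44  91  92 111 109  94  76 109 118]
 [109  41 100  89  78  82  80  76  77 108 118]
 [ 61  99 114  88  77  80  79  74  70 107 119]
 [ 57 102 113  91  78  77  77  73  71 103 118]
 [ 36  71  87  93  79  80  80  77  75 100 112]
 [118 104  81  72  76  70  66  75  73 106 112]
 [119 117 118 104  80  69  74  77 106 113 117]
 [118 118 120 117 118 103  82  70  89 109 115]
 [118 119 118 119 117 116 131 158  98  72
[... 374 characters left out ...]
 116 117 121  96  74  82 111 108  83  72]
 [117 119 116 121  79  77  51  68  87  85  42]
 [119 118 117 106 114  90  29  58  82  53  36]
 [117 116  74  73  94  98  22  46  60  34  24]
 [119  68  82  80  79  80  55  21  25  22  15]
 [ 67  70 112  87  78  79  77  18  16  11  14]
 [ 38 111 113  92  78  76  77  56  11  10  12]
 [ 30  71  93  86  79  80  80  78  51  38  15]
 [ 94  95  74  70  74  71  68  60  73  83  57]
 [115 118 116 105  80  71  70  81  73  73  74]
 [119 116 117 117 118 102  83  70  73  74  73]
 [116 117 118 118 117 131 186 175 131  76  72]
 [119 119 117 116 139 189 195 193 193 185 136]
 [116 119 117 155 194 193 194 196 194 194 194]
 [119 118 161 192 194 192 195 193 193 194 195]]
```

The weight has transferred (Fz -2.7 → -0.1), the left arm has dropped, and the orange peg top shows through the neck. Releasing.

>>> {"op": "shift_gripper", "data": {
  "rows": [
    [0, 0, 0, 0, 0, 0, 0.041],
    [0, 0, 0, 0, 0, 0, 0.045],
    [0, 0, 0, 0, 0, 0, 0.05],
    [0, 0, 0, 0, 0, 0, 0.055],
    [0, 0, 0, 0, 0, 0, 0.055],
    [0, 0, 0, 0, 0, 0, 0.055],
    [0, 0, 0, 0, 0, 0, 0.055]
  ],
  "clamp_n": 25
}}

```text
t: 21.67
position: [0.4634, 0.1108, 0.1352]
tcp_rot: [0.653, 0.757, 0.008, -0.009]
contact_force: [-0.8, 0.2, -0.8]
opening: 0.0553
gripper_force: 0.0
```

>>> {"op": "shift_gripper", "data": {
  "rows": [
    [0, 0, 0, 0, 0, -0.005, 0.055],
    [0, 0, 0, 0, 0, -0.02, 0.055],
    [0, 0, 0, 0, 0, -0.03, 0.055],
    [0, 0, 0, 0, 0, -0.03, 0.055],
    [0, 0, 0, 0, 0, -0.03, 0.055],
    [0, 0, 0, -0.03, 0, -0.02, 0.055],
    [0, 0, 0, -0.035, 0, 0, 0.055],
    [0, 0, 0, -0.035, 0, 0, 0.055],
    [0, 0, 0, 0, 0, 0, 0.055],
    [0, 0, 0, 0, 0, 0, 0.055],
    [0, 0, 0, 0, 0, 0, 0.055],
    [0, 0, 0, 0, 0, 0, 0.055],
    [0, 0, 0, 0, 0, 0, 0.055]
  ]
}}

```text
t: 22.75
position: [0.4784, 0.0094, 0.2677]
tcp_rot: [0.653, 0.758, 0.008, -0.01]
contact_force: [0.1, -0.6, -1.0]
opening: 0.0552
gripper_force: 0.0
```

```bash
python3 look.py o wrist scene top|head -2
```

Run:
```python
from h import *
import pickle
D=pickle.load(open("o.pkl","rb"))
for k in("wrist","scene"):
    print(k,[b for b in blobs(D[k],(3,190,40),(16,255,255),6)[0] if (k=="wrist" and 200<b[0][0]<440) or (270<b[0][0]<390 and 160<b[0][1]<260)])
print("nominal seated left top (neck) z .149 ->",[proj(D[k],[.463,.111,.149]).round(1) for k in("wrist","scene","top")],"right",proj(D["scene"],[.498,-.122,.149]).round(1))
```

```text
t 22.9 pos [0.4784 0.0093 0.2677] X [-0.148  0.989  0.025] Y [ 0.989  0.148 -0.   ] Z [-0.004  0.025 -1.   ] F [ 0.1   0.72 -0.52]
wrist [0.4689 0.0725 0.3988]
wrist [([317.7, 49.8], [300, 32, 36, 37, 1038]), ([316.6, 356.9], [307, 355, 20, 5, 71])]
scene [([288.2, 184.4], [285, 183, 7, 4, 24]), ([366.8, 217.1], [363, 215, 8, 5, 35])]
nominal seated left top (neck) z .149 -> [array([317. ,  49.6]), array([288.1, 184.8]), array([282.3, 212.7])] right [367.1 218.8]
```

```bash
python3 -c "
from workcell import bot, viewer
print(bot.close_job())"
```

```text
the job is handed in; nothing more can be done
None
```

The brass ferrule hangs fully down on the right outer peg and the grey one on the left inner peg. Both are released, the bar looks level to about 0.01 rad in the scene camera, and I handed the job in at about 23 s; no verdict came back.

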